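# Unpin, align and hold down the drain service panel

## Robot

A 7-joint arm with a two-finger parallel gripper is mounted at the origin on the work surface. World frame = base frame: x ahead of the robot, y to its left, z up, the work surface at z = 0. Lengths are in m, angles in rad, forces in N, time in s.
With the tool pointing down it reaches from about 0.425 to 0.925 m from the base axis. Payload 6.8 kg.
Tool frame: the origin (TCP) lies midway between the tips of the shut fingers; the grasp point (between the pads) lies 19 mm behind it; z points along the fingers, y is the direction in which the jaws open and shut (so a half turn about z gives the same grasp; the last joint's range is limited). The gripper opens to 85 mm and grips with 20 to 120 N. Pads are 22 mm wide; open, the fingers measure 114 mm over their backs; the gripper's body (76 mm by 85 mm) begins 54 mm behind the grasp point. The pads swing forward as they close: fully open they stand 13 mm farther back than shut.
Start: joints at [1.091, 0.477, 0.022, 1.555, -0.011, 1.109, -0.083], TCP at [0.245, -0.629, 0.211] pointing down, gripper open.
Joint ranges: [-2.96, 2.96], [-0.34, 2.1], [-1.41, 1.46], [0.24, 2.44], [-1.37, 4.51], [0.17, 1.92], [-2.96, 2.96]. Speed limits (rad/s): [2.39, 2.39, 3.14, 3.14, 3.14, 3.14, 3.14].

## Interface

Orientations are given as a unit quaternion [w, x, y, z].
In Python, from station import bot gives the robot as it stands. The module is installed in compiled form; this text tells all that it offers.
- The arm moves only by the tool play_rows, never from a script. Its argument "motion" is a list of rows, each a list of 2 entries, a list of its own where there are three numbers: the shift along the tool's x, y, z as a fraction of full scale, then the turn, a rotation vector about the tool's x, y, z as a fraction of full scale. In form: [[[tx, ty, tz], [rx, ry, rz]], ...]. A call has 1 to 8 rows; each row is the pose to reach, as a shift and turn from the pose measured when the call began, along the tool's axes at that moment, turning the shorter way round; what a row does not reach only later rows make up. Full scale, the value 1, is 400 mm for a shift and 360 degrees for a turn. A row lasts 1/10 s, in which the tool goes at most 50 mm and 8.59 degrees, less where a joint would pass 70% of its speed; a pose out of reach is approached as far as the arm can. A call with a number of a shift or a turn outside -1 to 1 is refused whole. A call with a gripper value outside its range is refused whole. "fingers" is the finger opening in mm, from 0 to 85.4, set as the call begins (left out, the last holds). The fingers move at their own pace and stop on an object; "grip_force" is the grip in N (left out, the last holds). Time passes only in rows, so rows that repeat a pose let the fingers close. It gives the time, the measured TCP pose, the force and the opening at its end, in the units of the state.
- bot.get_obs(): the state, without advancing time (a new reading comes with each control period).
- bot.read_camera(name): name is "side" or "top" or "wrist"; returns a dict with "pixels" (480x640x3 uint8, red, green, blue), "range_z" (480x640 float32, m along the optical axis (not along the pixel's ray), 0 where there is no reading), "fovy" (degrees; the focal length in pixels is half the picture's height over the tangent of half this angle, whatever the lens; pixels are square), "cx", "cy" (the principal point, pixels), "pose" (4x4, takes a point from camera to world coordinates). Camera axes: x right, y down, z forward; pixel columns grow to the right and rows downward; lengths in m; the calibration is good to about 2 mm. A picture is of the moment at which its call begins.
- bot.hand_in(): hands the job in, once; it reports no verdict.
The state is a dict: "t": time; "q": joint angles; "joint_vel": joint speeds; "joint_torque": joint torques, N m; "eef_pos": TCP position; "tool_rot": TCP orientation; "contact_force": force on the tool from outside, world axes, zero at the start; "torque": the same for the moment, N m; "gripper_width": opening from 0.0 (shut) to 1.0 (fully open).
Only numpy, scipy, OpenCV 4.12 (cv2) and the standard library are available. Lean on these libraries where they do the work, as an engineer would, in place of code of your own. Each camera call takes 0.05 s, during which the arm holds its last target.

## Task

Draw the upright locking pin out of its bore in the grey drain service box and park it, hanging upright by its collar, in the open notch in the front edge of the same frame, and let go of it. Then turn the winged quarter-turn fastener clockwise (seen from above) until the slot of its forked tongue lines up over the small stud on the frame, and press the white access panel all the way down against its frame. Finish while still holding the panel pressed down with the fingers, and leave the spray bottle, the peg box and the dish where they are.

Things in the scene. Friction and masses are not known exactly. Their poses are not given: they have to be found in the camera images.
- pin_grip (a point): Locking pin, loose, steel, 98 mm long, upright in its bore at the start. From below: shank 10 mm diameter, 35 mm long; flat collar 24 mm diameter, 5 mm thick, which rests on the frame's top; plain round grip 16 mm diameter, 58 mm tall. This point is on the pin's axis in the round grip, 42 mm above the collar's underside, 77 mm above the shank's tip and 21 mm below the top of the grip. z runs up the pin. Mass about 70 g.
- bore (a point): Mouth of the 12 mm bore, at the level of the frame's top face (85 mm above the shelf), in the frame's front rim. The frame belongs to a fixed drain service box 155 x 250 x 85 mm; this point's axes are the box's axes: x from the front rim to the back, y along the 250 mm length (towards the notch end), z up. Pulling the pin clear means lifting it more than 35 mm.
- notch (a point): Where the pin's axis belongs when parked, at the level of the frame's top face: in a slot 14 mm wide, cut right through the front rim and open towards the box's front (-x), 7 mm in front of the slot's back wall; the rim runs on 20 mm in front of this point. The shank goes down into the slot (free depth 50 mm) and the collar rests on the rim either side. Same axes as the bore's.
- stud (a point): Top of the alignment stud, 6 mm diameter, 5.5 mm high, on the frame's front rim, straight in front (-x of the box) of the fastener's axis and 54 mm from it; bare steel. Same axes as the bore's.
- wing_grip (a point): Winged fastener on the panel; this point is on its turning axis, inside the upright wing bar (50 mm long, 12 mm thick, top 12 mm above this point), to be grasped from above across its thickness. Below it is a disc 48 mm across, top 22 mm below this point; the panel's top is 28 mm below it. The wing runs along this frame's y.
- tongue (a point): Centre of the slot in the fastener's flat forked tongue, 54 mm from the turning axis along -y of the wing's frame. The tongue, 6 mm thick and 32 mm wide, reaches to 78 mm from the axis, over the frame; the slot, open outward, is 22 mm wide, from 47 mm outward. While the pin is in its bore it stands in the tongue's way.
- fastener (a joint): Angle of the fastener, rad: 0 when the tongue points along -y of the box, growing clockwise seen from above; pi/2 when the tongue points to the box's front (-x) and its slot is centred over the stud. Starts between 0.1 and 0.5; it stays where it is left (friction about 0.08 N m) and can be turned past alignment, to 2.0.
- press_spot (a point): Middle of the clear part of the access panel's top face (clear area 92 mm along the box's x, 100 mm along its y). The white panel, 92 x 170 mm, stands 8 mm proud of the frame's top on a springy seal and moves straight down 6 mm. Same axes as the bore's.
- panel (a joint): How far the panel is pressed down, m: 0 at rest, 0.006 fully home against the frame (a hard stop). It takes about 5 N to start and 9 N to reach home, and it springs back when let go. With the tongue's prong over the stud it stops at about 0.0035.
- pin: The same pin; origin at the tip of the shank.
- spray: Bystander: spray bottle, 72 mm diameter, 190 mm tall; origin under its centre.
- pegbox: Bystander: clear peg box with latch, 120 x 170 x 65 mm; origin under its centre.
- dish: Bystander: round white ceramic dish, 130 mm diameter, 30 mm high; origin under its centre.
There are look-alikes about, which are no part of the job. Of the things that look like the pin, the smallest one is meant.

How it is judged:
On the way, in this order (a step that is already met when the one before it is completed fails the run):
1. the pin is drawn fully out of its bore (z of pin_grip in the frame of bore above 0.078 m), for 0.1 s.
2. the pin hangs parked in the notch, let go (horizontal distance between pin_grip and notch below 0.014 m and angle between pin_grip's own z axis and vertical below 0.15 rad and z of pin_grip in the frame of notch between 0.036 and 0.047 m and contact force between the fingers and pin below 0.1 N), for 0.3 s.
3. the fastener's slot lies over the stud (value of joint fastener between 1.421 and 1.721 rad), for 0.3 s.
At the end, for the whole second after the job is handed in: Pin upright (0.15 rad) in the notch, within 14 mm of its point, collar down on the rim (5 mm), released; fastener within 0.15 rad of alignment; panel pressed at least 4.8 of 6 mm, the fingers bearing on it or its fastener with over 4 N, through the last second (all of step 2 and all of step 3 and value of joint panel above 0.0048 m and contact force between the fingers and panel above 4 N); the arm keeps its last pose, push and grip.
It fails at once if the spray bottle is moved more than 30 mm (distance of spray from where it was at the start of the episode above 0.03 m).
It fails at once if the peg box is moved more than 30 mm (distance of pegbox from where it was at the start of the episode above 0.03 m).
It fails at once if the dish is moved more than 30 mm (distance of dish from where it was at the start of the episode above 0.03 m).
It also fails if it takes over 54 s, if anything falls off the work surface, if the arm or the gripper's body presses on something with over 40 N, if the wrist force passes 120 N, or if a joint passes its speed limit or range.

## Working session

There is one attempt and no reset: what is moved stays moved. The work goes in short steps, Python scripts to look and compute and a tool call to move; the robot and the scene stay as the last step left them, time stands still between calls to the robot, and variables do not carry over. Pictures are saved under pics/ and viewed, and the job is handed in when it is done.

Besides the shell and the picture viewer there is one more tool, called after ">>>" as name(argument=value, ...), one argument or row to a line, values as JSON. play_rows: Moves the arm, as the interface text tells. Shift numbers are shares of 400 mm and turn numbers shares of 360 degrees, none past 1 either way. Its arguments: {"type":"object","properties":{"motion":{"type":"array"},"fingers":{"type":"number"},"grip_force":{"type":"number"}},"required":["motion"]}

```bash
mkdir -p pics; cat > h.py <<'E'
import numpy as np, cv2
from station import bot
def K(c):
    return 240/np.tan(np.radians(c['fovy'])/2)
def pt(c,u,v,z=None):
    f=K(c);P=np.array(c['pose'])
    d=P[:3,:3]@np.array([(u-c['cx'])/f,(v-c['cy'])/f,1]);o=P[:3,3]
    if z is None: return o+d*c['range_z'][int(v),int(u)]
    return o+d*(z-o[2])/d[2]
def cloud(c):
    f=K(c);P=np.array(c['pose']);v,u=np.mgrid[:480,:640];r=c['range_z']
    p=np.stack([(u-c['cx'])/f*r,(v-c['cy'])/f*r,r],-1)
    w=p@P[:3,:3].T+P[:3,3]; w[r==0]=np.nan
    return w
def proj(c,p):
    P=np.array(c['pose']);q=P[:3,:3].T@(np.array(p)-P[:3,3]);f=K(c)
    return q[0]/q[2]*f+c['cx'],q[1]/q[2]*f+c['cy']
def save(n,im,s=1):
    cv2.imwrite('pics/'+n,cv2.resize(im[...,::-1],None,fx=s,fy=s,interpolation=cv2.INTER_CUBIC))
E
python3 - <<'E'
from h import *
import pickle
D={}
for n in ['side','top','wrist']:
    c=bot.read_camera(n);D[n]=c;save(n+'0.png',c['pixels']);print(n,c['fovy'],c['cx'],c['cy'],np.round(c['pose'],3).tolist())
pickle.dump(D,open('d0.pkl','wb'))
print(bot.get_obs())
E
```

```text
side 43.51877611008274 325.5670795523967 248.45606425325778 [[-0.923, -0.226, 0.313, 0.126], [-0.386, 0.552, -0.739, 0.957], [-0.006, -0.803, -0.596, 0.923], [0.0, 0.0, 0.0, 1.0]]
top 44.21122546316855 315.435287605492 239.05496188203801 [[-0.011, -0.981, 0.191, 0.288], [-1.0, 0.014, 0.013, -0.029], [-0.015, -0.191, -0.981, 1.289], [0.0, 0.0, 0.0, 1.0]]
wrist 65.07770720432006 318.86518277865525 239.78838307484781 [[0.364, -0.888, -0.283, 0.318], [-0.932, -0.346, -0.11, -0.6], [-0.0, 0.304, -0.953, 0.372], [0.0, 0.0, 0.0, 1.0]]
{'t': 0.15, 'q': array([ 1.09091876,  0.47761447,  0.0223425 ,  1.55616648, -0.01146308,
        1.10934792, -0.08310674]), 'joint_vel': array([ 0.00156989, -0.00189822,  0.00105404, -0.00338927, -0.00114232,
        0.00053197, -0.00079299]), 'joint_torque': array([ 2.03919197e-03, -5.96924257e+01,  1.60979815e+00, -2.81490344e+01,
        1.26400383e-02,  6.57062978e-03,  8.42448884e-06]), 'eef_pos': array([ 0.24502207, -0.62845046,  0.20977062]), 'tool_rot': array([-6.77035926e-04,  9.82769192e-01,  1.84835654e-01, -1.93098939e-04]), 'contact_force': array([0.15417364, 0.21768032, 0.62047181]), 'torque': array([-0.04173744, -0.03118247,  0.01772017]), 'gripper_width': 1.0008140945733097}
```

View pics/side0.png

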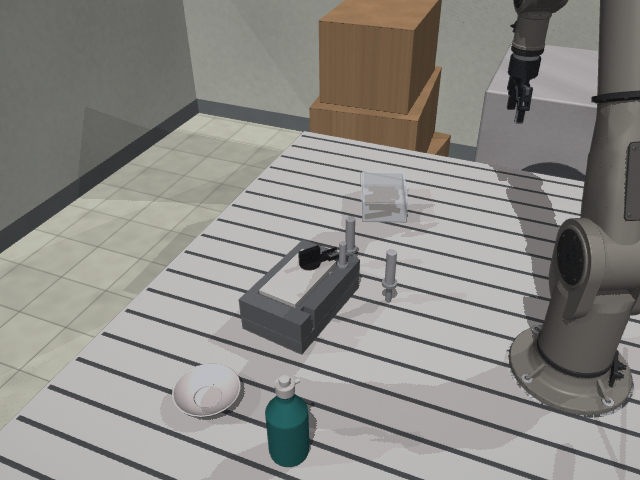

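View pics/top0.png

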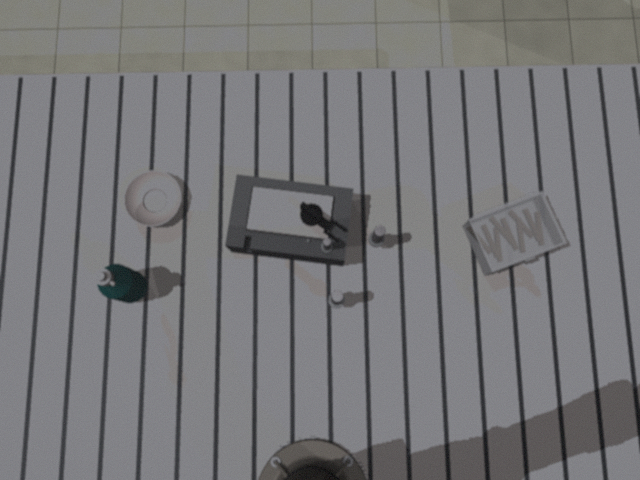

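View pics/wrist0.png

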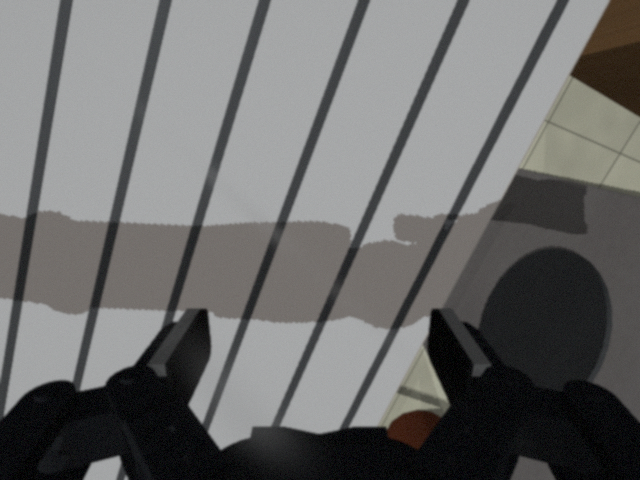

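```bash
python3 - <<'E'
from h import *
import pickle
D=pickle.load(open('d0.pkl','rb'))
save('topc.png',D['top']['pixels'][160:315,215:415],4)
save('sidec.png',np.clip(D['side']['pixels'][200:355,225:425]*1.3,0,255).astype(np.uint8),4)
w=cloud(D['top'])
for u,v in [(327,243),(329,240),(378,236),(337,298),(311,214),(380,230),(326,247),(338,230),(240,200),(300,240),(280,205),(300,190)]:
    print(u,v,np.round(w[v,u],4))
E
```

```text
327 243 [ 0.5017 -0.0366  0.1509]
329 240 [ 0.508  -0.0406  0.1487]
378 236 [ 0.5165 -0.1379  0.1392]
337 298 [ 0.395  -0.0545  0.1375]
311 214 [ 0.5647 -0.0054  0.1332]
380 230 [ 0.5283 -0.142   0.141 ]
326 247 [ 0.4977 -0.0346  0.1291]
338 230 [ 0.5412 -0.0603  0.0852]
240 200 [0.609  0.145  0.0844]
300 240 [0.5203 0.0188 0.0892]
280 205 [0.594  0.0597 0.0953]
300 190 [0.6281 0.0182 0.087 ]
```

View pics/topc.png

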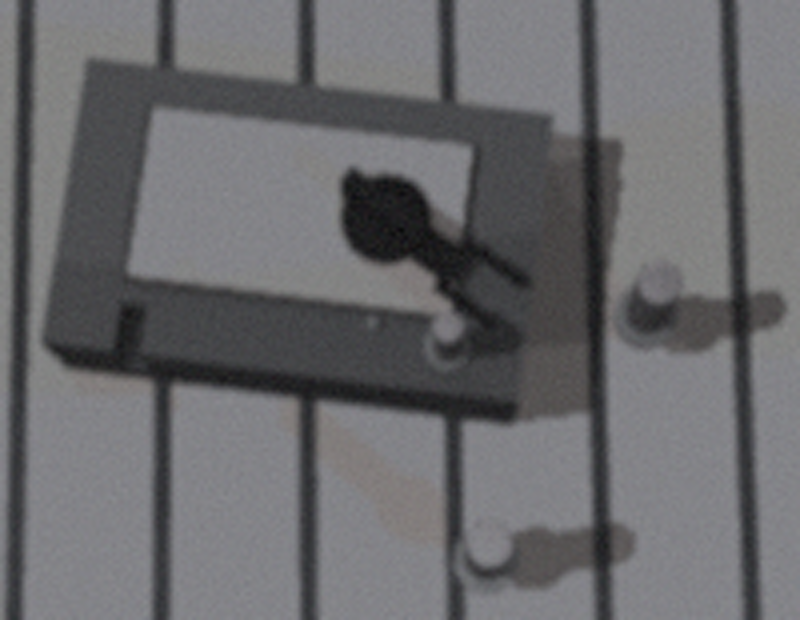

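View pics/sidec.png

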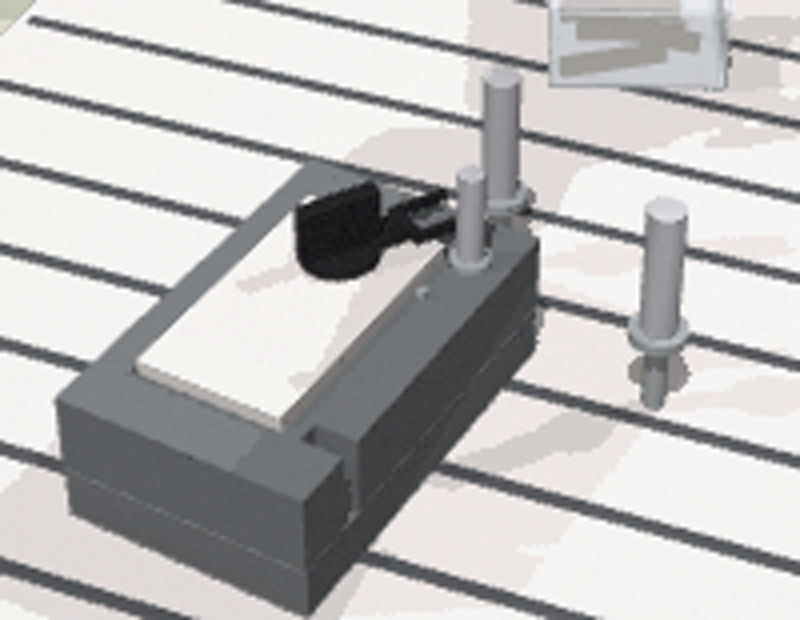

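```bash
python3 - <<'E'
from h import *
import pickle
D=pickle.load(open('d0.pkl','rb'))
for n in ['top','side']:
    c=D[n];w=cloud(c);im=c['pixels'].astype(int)
    reg=(w[...,0]>.43)&(w[...,0]<.72)&(w[...,1]>-.12)&(w[...,1]<.2)
    br=im.sum(-1)
    m=(reg&(w[...,2]>.075)&(w[...,2]<.10)).astype(np.uint8)
    m=cv2.morphologyEx(m,cv2.MORPH_OPEN,np.ones((3,3)))
    k,l,s,ce=cv2.connectedComponentsWithStats(m);i=1+s[1:,4].argmax();m=(l==i)
    cs=max(cv2.findContours(m.astype(np.uint8),0,2)[0],key=cv2.contourArea)[:,0]
    P=np.array([pt(c,u,v,.085)[:2] for u,v in cs])
    r=cv2.minAreaRect(P.astype(np.float32)*1000);print(n,'rect',r, np.round(cv2.boxPoints(r)).tolist())
    # panel white
    mw=m&(br>(300 if n=='top' else 500))&(w[...,2]>.088)
    mw=cv2.morphologyEx(mw.astype(np.uint8),cv2.MORPH_OPEN,np.ones((3,3)))
    cs=max(cv2.findContours(mw,0,2)[0],key=cv2.contourArea)[:,0]
    P=np.array([pt(c,u,v,.093)[:2] for u,v in cs])
    r=cv2.minAreaRect(P.astype(np.float32)*1000);print(n,'panel',r,np.round(cv2.boxPoints(r)).tolist())
    # tall stuff
    for lo,hi in [(.096,.104),(.105,.118),(.122,.137),(.14,.155)]:
        t=reg&(w[...,2]>lo)&(w[...,2]<hi)
        k,l,s,ce=cv2.connectedComponentsWithStats(t.astype(np.uint8))
        for j in range(1,k):
            if s[j,4]>6: q=w[l==j];print(lo,hi,s[j,4],ce[j].round(1),np.round(np.nanmean(q,0),4),q.min(0).round(3),q.max(0).round(3))
E
```

```text
top rect ((570.03076171875, 40.90789794921875), (250.09646606445312, 157.03179931640625), 81.93313598632812) [[475.0, -72.0], [630.0, -94.0], [665.0, 154.0], [510.0, 176.0]]
top panel ((578.7372436523438, 39.94678497314453), (168.7602081298828, 90.76876068115234), 81.92171478271484) [[522.0, -37.0], [612.0, -50.0], [636.0, 117.0], [546.0, 130.0]]
0.096 0.104 8 [265.9 190.4] [0.6254 0.0892 0.0974] [0.622 0.086 0.096] [0.629 0.093 0.101]
0.096 0.104 7 [272.9 190.9] [0.6242 0.0746 0.0973] [0.619 0.072 0.096] [0.629 0.079 0.099]
0.096 0.104 8 [254.8 192.5] [0.6212 0.1124 0.0975] [0.618 0.11  0.096] [0.626 0.116 0.099]
0.096 0.104 12 [276.8 193.6] [0.6181 0.0662 0.0974] [0.613 0.062 0.096] [0.623 0.07  0.1  ]
0.096 0.104 9 [324.4 200.2] [ 0.6023 -0.033   0.0973] [ 0.599 -0.036  0.096] [ 0.607 -0.03   0.099]
0.096 0.104 10 [258.1 202.3] [0.6001 0.1053 0.097 ] [0.596 0.099 0.096] [0.604 0.11  0.1  ]
0.096 0.104 73 [316.5 208.2] [ 0.585  -0.0162  0.0996] [ 0.571 -0.03   0.096] [0.597 0.001 0.104]
0.096 0.104 11 [274.9 206.6] [0.5902 0.0702 0.0972] [0.587 0.064 0.096] [0.596 0.074 0.101]
0.09
[... 1129 characters left out ...]
096 0.104 256 [319.  259.7] [ 0.5556 -0.0185  0.0997] [ 0.521 -0.076  0.096] [0.596 0.022 0.104]
0.096 0.104 24 [342. 262.] [ 0.5049 -0.0298  0.0996] [ 0.497 -0.036  0.096] [ 0.513 -0.025  0.104]
0.105 0.118 93 [309.4 258.5] [5.704e-01 5.000e-04 1.120e-01] [ 0.555 -0.022  0.105] [0.589 0.02  0.118]
0.105 0.118 33 [341.9 257.9] [ 0.5051 -0.0295  0.1114] [ 0.499 -0.035  0.105] [ 0.513 -0.024  0.118]
0.122 0.137 155 [308.7 251.5] [ 0.5725 -0.0013  0.1297] [ 0.555 -0.026  0.122] [0.593 0.02  0.136]
0.122 0.137 39 [341.9 251.3] [ 0.5054 -0.0296  0.1296] [ 0.498 -0.034  0.122] [ 0.513 -0.024  0.136]
0.14 0.155 47 [342.4 244.6] [ 0.5056 -0.0325  0.1457] [ 0.498 -0.047  0.14 ] [ 0.514 -0.026  0.15 ]
```

```bash
python3 - <<'E'
from h import *
import pickle
D=pickle.load(open('d0.pkl','rb'))
a=np.radians(8.07);X=np.array([np.cos(a),-np.sin(a)]);Y=np.array([np.sin(a),np.cos(a)])
C=np.array([.5700,.0409])
def b(p): d=np.array(p)[:2]-C; return np.round([d@X*1000,d@Y*1000],1)
for n in ['top','side']:
    c=D[n];w=cloud(c);br=c['pixels'].sum(-1)
    reg=(w[...,0]>.43)&(w[...,0]<.72)&(w[...,1]>-.12)&(w[...,1]<.2)
    t=reg&(w[...,2]>.1415)&(w[...,2]<.156);vs,us=np.nonzero(t)
    if n=='top':print('pin top',pt(c,us.mean(),vs.mean(),.148),b(pt(c,us.mean(),vs.mean(),.148)))
    t=reg&(w[...,2]>(.122 if n=='top' else .1))&(w[...,2]<.138)&(br<200)
    if n=='side': t&=reg&(w[...,0]>.54)
    P=np.array([pt(c,u,v,.133)[:2] for v,u in zip(*np.nonzero(t))]) if n=='top' else w[t][:,:2]
    m=P.mean(0);r=cv2.minAreaRect(P.astype(np.float32)*1000);print('wing',m,b(m),r)
    q=P-m;e,V=np.linalg.eigh(q.T@q);d=V[:,1];d=d*np.sign(-d[1]);print('dir box',d@X,d@Y,'angle joint',np.arctan2(-d@X,-d@Y))
    # tongue z .093-.103 dark
    if n=='top':
        for u,v in [(308.2,240.5)]: print('stud',pt(c,u,v,.0905),b(pt(c,u,v,.0905)))
        g=c['pixels'][225:258,232:265].sum(-1);print(g)
        for u,v in [(244,238),(251,238),(247.5,250),(247.5,236)]: print(u,v,b(pt(c,u,v,.085)))
c=D['side']
for (u,v),z in [((225+470/4,200+172/4),.148),((225+422/4,200+293/4),.0905),((225+470/4,200+258/4),.09)]: print('side',pt(c,u,v,z),b(pt(c,u,v,z)))
E
```

```text
pin top [ 0.50448551 -0.03589347  0.148     ] [-54.1 -85.2]
wing [ 0.56714845 -0.00685799] [  3.9 -47.7] ((546.1447143554688, -19.553302764892578), (104.28205871582031, 27.873411178588867), 29.964916229248047)
dir box -0.7226837494449243 -0.6911788468176857 angle joint 0.8076773367276034
stud [0.51879766 0.00178117 0.0905    ] [-45.2 -45.9]
[[222 225 217 ... 389 396 400]
 [219 222 210 ... 391 391 404]
 [219 213 214 ... 402 387 397]
 ...
 [400 397 374 ... 198 175 182]
 [395 385 374 ... 297 298 292]
 [394 393 386 ... 381 374 369]]
244 238 [-55.8  87.6]
251 238 [-54.   73.1]
247.5 250 [-79.9  76.5]
247.5 236 [-50.7  81. ]
wing [ 0.56856685 -0.00377867] [  4.9 -44.4] ((561.4697265625, -23.958271026611328), (96.12832641601562, 35.54959487915039), 74.1982192993164)
dir box -0.39494534608166765 -0.9187046171694314 angle joint 0.40600836009999725
side [ 0.50635761 -0.0351923   0.148     ] [-52.3 -84.3]
side [0.51779392 0.00620698 0.0905    ] [-46.8 -41.7]
side [ 0.50497685 -0.03335891  0.09      ] [-54.  -82.7]
```

```bash
cat >> h.py <<'E'
from scipy.spatial.transform import Rotation as Ro
a=np.radians(8.07);X=np.array([np.cos(a),-np.sin(a)]);Y=np.array([np.sin(a),np.cos(a)]);C=np.array([.5700,.0409])
def b(p): d=np.array(p)[:2]-C; return np.round([d@X*1000,d@Y*1000],1)
def wb(x,y): return C+X*x/1000+Y*y/1000
def Rt(psi):
    p=np.radians(psi);c,s=np.cos(p),np.sin(p);return np.array([[c,s,0],[s,-c,0],[0,0,-1]])
def go(pos,psi):
    o=bot.get_obs();q=o['tool_rot'];R=Ro.from_quat([q[1],q[2],q[3],q[0]]).as_matrix()
    s=R.T@(np.array(pos)-o['eef_pos'])/.4
    r=Ro.from_matrix(R.T@Rt(psi)).as_rotvec()/(2*np.pi)
    print('shift',s.round(4).tolist(),'turn',r.round(4).tolist(),'mm',np.linalg.norm(s)*400,'deg',np.linalg.norm(r)*360)
def st():
    o=bot.get_obs();q=o['tool_rot'];R=Ro.from_quat([q[1],q[2],q[3],q[0]]).as_matrix()
    print('t',round(o['t'],2),'pos',o['eef_pos'].round(4),'box',b(o['eef_pos']),'psi',np.degrees(np.arctan2(R[1,0],R[0,0])).round(2),'tilt',np.degrees(np.arccos(-R[2,2])).round(2),'F',o['contact_force'].round(2),'w',round(o['gripper_width']*85.4,1),'q',o['q'].round(2))
E
python3 - <<'E'
from h import *
st()
go([.38,-.33,.27],0)
go([*wb(-54,-84),.25],-8.07)
E
```

```text
t 0.15 pos [ 0.245  -0.6285  0.2098] box [-227.8 -708.3] psi 21.3 tilt 0.08 F [0.15 0.22 0.62] w 85.5 q [ 1.09  0.48  0.02  1.56 -0.01  1.11 -0.08]
shift [0.5854, -0.5728, -0.1498] turn [-0.0002, 0.0001, 0.0592] mm 333.04548555717827 deg 21.30325794146746
shift [1.1442, -1.1472, -0.0991] turn [-0.0002, 0.0001, 0.0816] mm 649.3285764572465 deg 29.373215298004983
```

>>> play_rows(
  motion=[
    [[0.3,-0.29,-0.15],[0,0,0.03]],
    [[0.585,-0.573,-0.15],[0,0,0.059]],
    [[0.585,-0.573,-0.15],[0,0,0.059]],
    [[0.585,-0.573,-0.15],[0,0,0.059]],
    [[0.9,-0.9,-0.12],[0,0,0.08]],
    [[0.95,-0.95,-0.1],[0,0,0.08]],
    [[1,-1,-0.1],[0,0,0.0816]],
    [[1,-1,-0.1],[0,0,0.0816]],
  ],
  fingers=40,
)

```text
t: 0.95
eef_pos: [0.405, -0.2654, 0.2508]
tool_rot: [-0.0, 0.998, -0.071, -0.0]
contact_force: [0.5, 0.5, 0.5]
gripper_width: 0.467
```

```bash
python3 - <<'E'
from h import *
st()
go([*wb(-54,-84),.25],-8.07)
E
```

```text
t 0.95 pos [ 0.405  -0.2654  0.2508] box [-120.4 -326.4] psi -8.09 tilt 0.06 F [0.49 0.48 0.48] w 39.9 q [ 0.53  0.13 -0.09  1.94  0.01  1.07 -1.27]
shift [0.1658, -0.6061, 0.0025] turn [-0.0001, 0.0001, -0.0001] mm 251.3314686126375 deg 0.06620953760596383
```

>>> play_rows(
  motion=[
    [[0.166,-0.606,0.0],[0,0,0]],
    [[0.166,-0.606,0.0],[0,0,0]],
    [[0.166,-0.606,0.0],[0,0,0]],
    [[0.166,-0.606,0.0],[0,0,0]],
    [[0.166,-0.606,0.0],[0,0,0]],
    [[0.166,-0.606,0.0],[0,0,0]],
    [[0.166,-0.606,0.0],[0,0,0]],
  ],
)

```text
t: 1.65
eef_pos: [0.5049, -0.0332, 0.2507]
tool_rot: [-0.001, 0.998, -0.069, -0.001]
contact_force: [-0.5, -0.7, 0.5]
gripper_width: 0.471
```

```bash
python3 - <<'E'
from h import *
st()
c=bot.read_camera('wrist');save('w1.png',np.clip(c['pixels']*1.5,0,255).astype(np.uint8))
import pickle;pickle.dump(c,open('w1.pkl','wb'))
for x,y,z in [(-54,-84,.148),(-54,-84,.09)]: print(proj(c,[*wb(x,y),z]))
E
```

```text
t 1.65 pos [ 0.5049 -0.0332  0.2507] box [-54.  -82.5] psi -7.89 tilt 0.09 F [-0.52 -0.73  0.45] w 40.3 q [ 0.2   0.18 -0.29  1.89  0.06  1.09 -1.82]
(np.float64(321.17946876665087), np.float64(231.79451490445643))
(np.float64(320.77656076608764), np.float64(213.14073584781136))
```

View pics/w1.png

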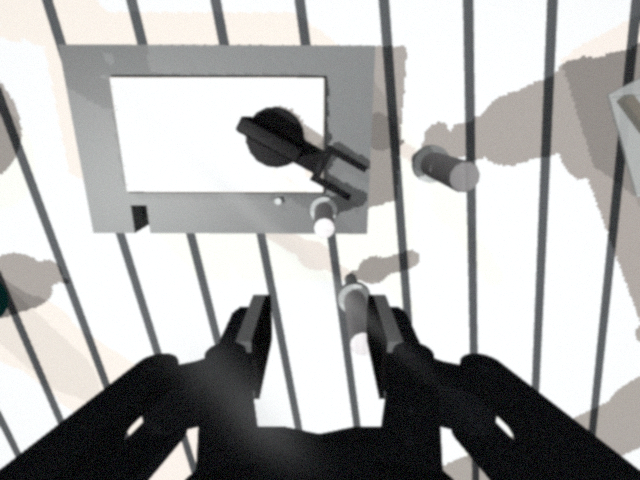

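```bash
python3 - <<'E'
from h import *
import pickle
c=pickle.load(open('w1.pkl','rb'))
im=c['pixels'];save('w1a.png',np.clip(im[180:245,110:370]*1.5,0,255).astype(np.uint8),3);save('w1b.png',np.clip(im[90:245,230:390]*1.5,0,255).astype(np.uint8),4)
w=cloud(c);br=im.sum(-1).astype(int)
t=(w[...,2]>.14)&(w[...,2]<.156)&(np.abs(w[...,0]-.505)<.03)&(np.abs(w[...,1]+.035)<.03)
vs,us=np.nonzero(t);print(us.mean(),vs.mean(),len(us),'pin',b(pt(c,us.mean(),vs.mean(),.148)))
m=((w[...,2]>.075)&(w[...,2]<.096)&(w[...,0]>.43)&(w[...,1]<.2)).astype(np.uint8);m=cv2.morphologyEx(m,cv2.MORPH_OPEN,np.ones((3,3)))
cs=max(cv2.findContours(m,0,2)[0],key=cv2.contourArea)[:,0]
P=np.array([pt(c,u,v,.085)[:2] for u,v in cs])
r=cv2.minAreaRect(P.astype(np.float32)*1000);print(r,b(np.array(r[0])/1000),np.round([b(q/1000) for q in cv2.boxPoints(r)]).tolist())
t=(w[...,2]>.12)&(w[...,2]<.14)&(br<150)&(np.abs(w[...,0]-.57)<.05)&(np.abs(w[...,1]+.005)<.05)
P=np.array([pt(c,u,v,.133)[:2] for v,u in zip(*np.nonzero(t))])
r=cv2.minAreaRect(P.astype(np.float32)*1000);print('wing',len(P),r,b(np.array(r[0])/1000),b(P.mean(0)))
E
```

```text
323.3492063492063 226.2804232804233 378 pin [-49.8 -85.6]
((573.3737182617188, 39.440406799316406), (249.36898803710938, 154.43576049804688), 81.88477325439453) [ 3.5 -1. ] [[-74.0, -126.0], [81.0, -126.0], [81.0, 124.0], [-74.0, 124.0]]
wing 1173 ((574.4356689453125, -7.027614593505859), (47.96144104003906, 12.743389129638672), 53.446739196777344) [ 11.1 -46.8] [ 11.1 -47. ]
```

View pics/w1a.png

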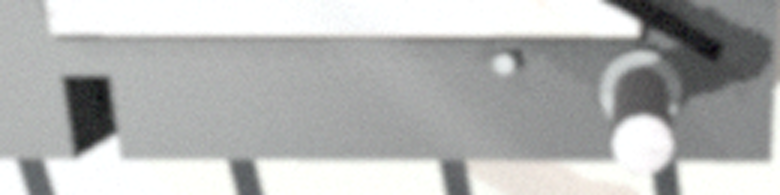

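View pics/w1b.png

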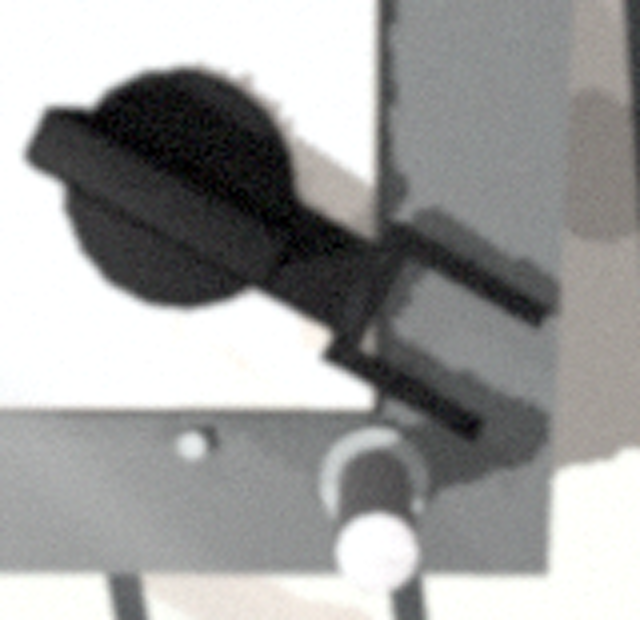

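```bash
python3 - <<'E'
from h import *
import pickle
c=pickle.load(open('w1.pkl','rb'))
for x,y in [(65,78),(109,78),(118,155),(75,155)]: print('notch',b(pt(c,110+x/3,180+y/3,.085)))
im=c['pixels'].sum(-1)
for v in (208,211,214,217,220,223,226): 
    g=im[v,125:155].astype(int);d=np.diff(g);
    i=d[:12].argmin();j=d[8:].argmax()+8;print(v,i+125.5,j+125.5,b(pt(c,i+125.5,v,.085)),b(pt(c,j+125.5,v,.085)))
print('stud',b(pt(c,110+504/3,180+64/3,.0905)))
print('collar',b(pt(c,230+375/4,90+480/4,.09)))
print('tongue fork',b(pt(c,230+545/4,90+310/4,.1)),b(pt(c,230+475/4,90+430/4,.1)),b(pt(c,230+540/4,90+325/4,.1)))
go([*wb(-51.5,-85),.25],-8.07)
E
```

```text
notch [-49.3  84.4]
notch [-49.2  71.4]
notch [-73.   71.9]
notch [-73.1  84.9]
208 130.5 145.5 [-51.1  85.8] [-51.   72.4]
211 131.5 146.5 [-53.8  85.3] [-53.8  71.9]
214 132.5 146.5 [-56.6  84.8] [-56.5  72.2]
217 132.5 147.5 [-59.3  85.2] [-59.3  71.7]
220 133.5 147.5 [-62.1  84.7] [-62.1  72.1]
223 133.5 147.5 [-64.9  85.1] [-64.9  72.5]
226 133.5 144.5 [-67.7  85.5] [-67.7  75.6]
stud [-43.4 -46.6]
collar [-51.2 -86.6]
tongue fork [ -12.8 -121.2] [ -37.9 -107.5] [ -15.9 -120.3]
shift [0.0068, 0.0014, 0.0015] turn [-0.0001, 0.0002, 0.0] mm 2.8463785586498136 deg 0.08734918627560224
```

>>> play_rows(
  motion=[
    [[0.007,0.001,0.1],[0,0,0]],
    [[0.007,0.001,0.2],[0,0,0]],
    [[0.007,0.001,0.3],[0,0,0]],
    [[0.007,0.001,0.346],[0,0,0]],
    [[0.007,0.001,0.346],[0,0,0]],
    [[0.007,0.001,0.346],[0,0,0]],
  ],
)

```text
t: 2.3
eef_pos: [0.507, -0.0373, 0.1127]
tool_rot: [0.0, 0.997, -0.071, -0.001]
contact_force: [-0.1, -0.4, 0.1]
gripper_width: 0.467
```

```bash
python3 - <<'E'
from h import *
st()
c=bot.read_camera('wrist');save('w2.png',np.clip(c['pixels']*1.5,0,255).astype(np.uint8))
E
```

```text
t 2.3 pos [ 0.507  -0.0373  0.1127] box [-51.4 -86.3] psi -8.2 tilt 0.08 F [-0.06 -0.41  0.07] w 39.9 q [ 0.18  0.35 -0.28  2.02  0.13  0.79 -1.89]
```

View pics/w2.png

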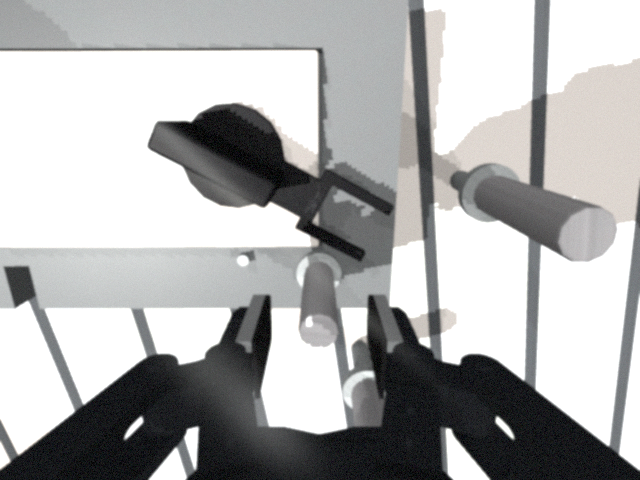

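>>> play_rows(
  motion=[
    [[0,0,0],[0,0,0]],
    [[0,0,0],[0,0,0]],
    [[0,0,0],[0,0,0]],
    [[0,0,0],[0,0,0]],
    [[0,0,0],[0,0,0]],
    [[0,0,0],[0,0,0]],
  ],
  fingers=5,
  grip_force=40,
)

```text
t: 2.95
eef_pos: [0.5091, -0.0374, 0.1151]
tool_rot: [0.0, 0.997, -0.071, 0.002]
contact_force: [-1.6, -1.2, 8.0]
gripper_width: 0.162
```

```bash
python3 - <<'E'
from h import *
st()
c=bot.read_camera('wrist');save('w3.png',np.clip(c['pixels']*1.5,0,255).astype(np.uint8))
E
```

```text
t 2.95 pos [ 0.5091 -0.0374  0.1151] box [-49.4 -86. ] psi -8.19 tilt 0.2 F [-1.6  -1.22  8.03] w 13.8 q [ 0.18  0.34 -0.28  2.02  0.13  0.79 -1.89]
```

View pics/w3.png

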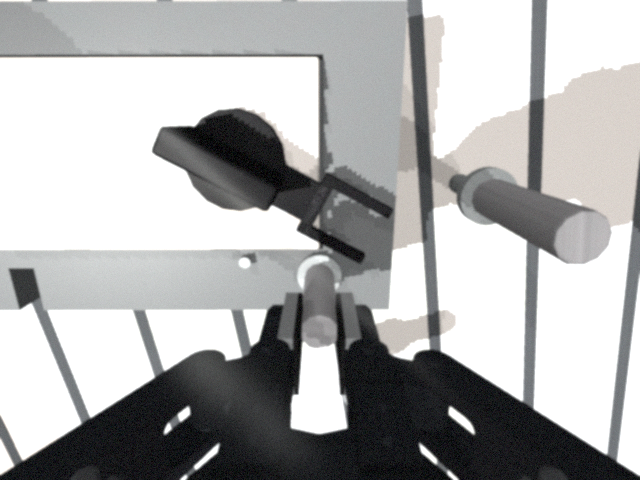

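>>> play_rows(
  motion=[
    [[0,0,-0.03],[0,0,0]],
    [[0,0,-0.06],[0,0,0]],
    [[0,0,-0.09],[0,0,0]],
    [[0,0,-0.13],[0,0,0]],
    [[0,0,-0.14],[0,0,0]],
    [[0,0,-0.14],[0,0,0]],
    [[0,0,-0.14],[0,0,0]],
  ],
)

```text
t: 3.7
eef_pos: [0.5085, -0.0374, 0.1708]
tool_rot: [0.0, 0.997, -0.071, 0.001]
contact_force: [0.2, -0.6, -1.4]
gripper_width: 0.162
```

```bash
python3 - <<'E'
from h import *
st()
c=bot.read_camera('side');save('s4.png',c['pixels'][180:335,225:425],4)
import pickle;pickle.dump(c,open('s4.pkl','wb'))
c=bot.read_camera('wrist');save('w4.png',np.clip(c['pixels']*1.5,0,255).astype(np.uint8))
E
```

```text
t 3.7 pos [ 0.5085 -0.0374  0.1708] box [-49.9 -86.1] psi -8.19 tilt 0.17 F [ 0.2  -0.56 -1.38] w 13.8 q [ 0.2   0.27 -0.29  1.97  0.1   0.91 -1.85]
```

View pics/s4.png

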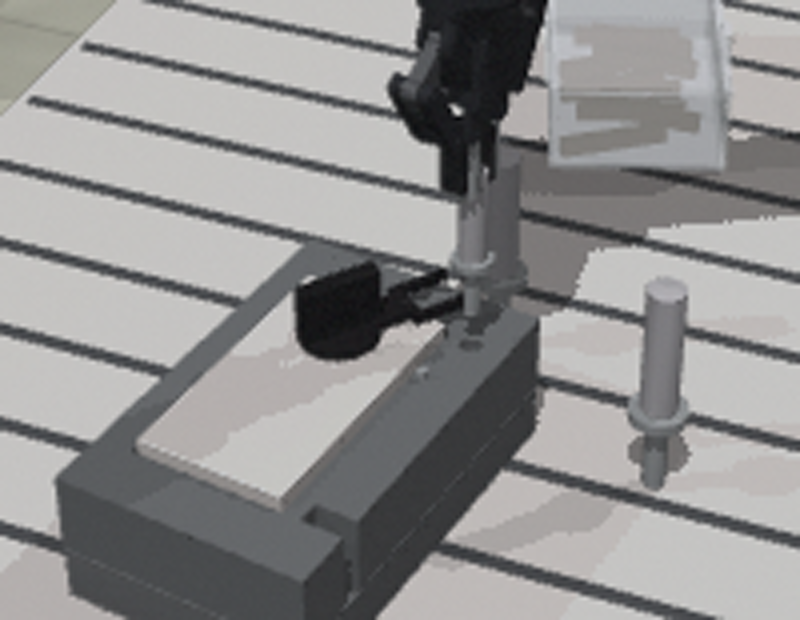

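View pics/w4.png

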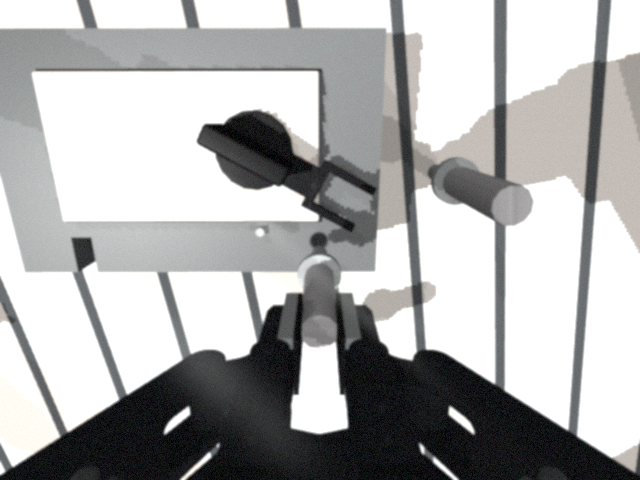

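```bash
python3 - <<'E'
from h import *
c=bot.read_camera('wrist');im=c['pixels']
save('w5.png',np.clip(im[215:285,60:380]*1.5,0,255).astype(np.uint8),2.5)
g=im.sum(-1).astype(int)
for v in (240,243,246,249,252,255,258,261):
    d=np.diff(g[v,60:110]);i=d[:25].argmin();j=d[20:].argmax()+20
    print(v,b(pt(c,60.5+i,v,.085)),b(pt(c,60.5+j,v,.085)),g[v,60+i-1:60+i+3])
m=(g[228:248,305:333]<150);print(m.astype(int))
vs,us=np.nonzero(m);print(us.mean()+305,vs.mean()+228,b(pt(c,us.mean()+305,vs.mean()+228,.085)))
st()
E
```

```text
240 [-50.2  85.1] [-50.3  72. ] [350 271 179 121]
243 [-52.4  84.9] [-52.4  72.4] [318 244 145 106]
246 [-54.6  85.3] [-54.6  71.4] [347 297 208 122]
249 [-56.8  85.1] [-56.8  71.8] [343 274 173 119]
252 [-59.   84.8] [-59.1  72.2] [314 234 144 106]
255 [-61.3  85.2] [-61.3  71.9] [349 291 199 128]
258 [-63.5  85. ] [-63.5  71.6] [336 255 166 118]
261 [-65.7  84.7] [-65.8  72.8] [298 219 124 105]
[[0 0 0 0 0 0 0 0 0 0 0 0 0 0 0 0 0 0 0 0 0 0 0 0 0 0 0 0]
 [0 0 0 0 0 0 0 0 0 0 0 0 0 0 0 0 0 0 0 0 0 0 0 0 0 0 0 0]
 [0 0 0 0 0 0 0 0 0 0 0 0 0 0 0 0 0 0 0 0 0 0 0 0 0 0 0 0]
 [0 0 0 0 0 0 0 0 0 0 0 0 0 0 0 0 0 0 0 0 0 0 0 0 0 0 0 0]
 [0 0 0 0 0 0 0 0 0 0 0 0 0 0 0 0 0 0 0 0 0 0 0 0 0 0 0 0]
 [0 0 0 0 0 0 0 0 0 0 0 0 1 1 1 0 1 0 0 0 0 0 0 0 0 0 0 0]
 [0 0 0 0 0 0 0 0 0 0 1 1 1 1 1 1 1 1 1 0 0 0 0 0 0 0 0 0]
 [0 0 0 0 0 0 0 0 0 1 1 1 1 1 1 1 1 1 1 1 0 0 0 0 0 0 0 0]
 [0 0 0 0 0 0 0 0 1 1 1 1 1 1 1 1 1 1 1 1 0 0 0 0 0 0 0 0]
 [0 0 0 0 0 0 0 1 1 1 1 1 1 1 1 1 1 1 1 1 1 0 0 0 0 0 0 0]
 [0 0 0 0 0 0 1 1 1 1 1 1 1 1 1 1 1 1 1 1 1 0 0 0 0 0 0 0]
 [0 0 0 0 0 0 1 1 1 1 1 1 1 1 1 1 1 1 1 1 1 0 0 0 0 0 0 0]
 [0 0 0 0 0 0 1 1 1 1 1 1 1 1 1 1 1 1 1 1 1 1 0 0 0 0 0 0]
 [0 0 0 0 0 0 1 1 1 1 1 1 1 1 1 1 1 1 1 1 1 0 0 0 0 0 0 0]
 [0 0 0 0 0 0 1 1 1 1 1 1 1 1 1 1 1 1 1 1 1 0 0 0 0 0 0 0]
 [0 0 0 0 0 0 0 1 1 1 1 1 1 1 1 1 1 1 1 1 1 0 0 0 0 0 0 0]
 [0 0 0 0 0 0 0 1 1 1 1 1 1 1 1 1 1 1 1 1 0 0 0 0 0 0 0 0]
 [0 0 0 0 0 0 0 0 1 1 1 1 1 1 1 1 1 1 1 1 0 0 0 0 0 0 0 0]
 [0 0 0 0 0 0 0 0 0 1 1 1 0 0 0 1 1 1 1 0 0 0 0 0 0 0 0 0]
 [0 0 0 0 0 0 0 0 0 0 0 0 0 0 0 0 0 0 0 0 0 0 0 0 0 0 0 0]]
318.36046511627904 239.81976744186048 [-50.5 -85.6]
t 3.85 pos [ 0.5083 -0.0373  0.1704] box [-50.1 -86.1] psi -8.19 tilt 0.12 F [ 0.13 -0.9  -0.47] w 13.4 q [ 0.2   0.27 -0.29  1.97  0.1   0.91 -1.85]
```

View pics/w5.png

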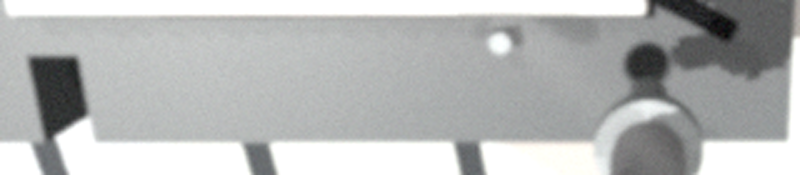

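```bash
python3 - <<'E'
from h import *
go([*wb(-57,78.2),.17],-8.07)
E
```

```text
shift [-0.018, -0.4108, 0.0009] turn [0.0, -0.0003, -0.0003] mm 164.48057299216185 deg 0.16483057472153986
```

>>> play_rows(
  motion=[
    [[-0.018,-0.1,0],[0,0,0]],
    [[-0.018,-0.2,0],[0,0,0]],
    [[-0.018,-0.3,0],[0,0,0]],
    [[-0.018,-0.37,0],[0,0,0]],
    [[-0.018,-0.411,0],[0,0,0]],
    [[-0.018,-0.411,0],[0,0,0]],
    [[-0.018,-0.411,0],[0,0,0]],
    [[-0.018,-0.411,0],[0,0,0]],
  ],
)

```text
t: 4.65
eef_pos: [0.5244, 0.1247, 0.17]
tool_rot: [0.001, 0.997, -0.072, 0.001]
contact_force: [0.0, -1.1, -0.7]
gripper_width: 0.162
```

```bash
python3 - <<'E'
from h import *
st()
c=bot.read_camera('wrist');im=c['pixels'];save('w6.png',np.clip(im*1.5,0,255).astype(np.uint8))
g=im.sum(-1).astype(int)
c2=bot.read_camera('side');save('s6.png',c2['pixels'][180:335,225:425],4)
go([*wb(-57,78.2),.13],-8.07)
E
```

```text
t 4.65 pos [0.5244 0.1247 0.17  ] box [-56.9  76.6] psi -8.29 tilt 0.11 F [ 0.04 -1.09 -0.68] w 13.9 q [-0.05  0.32 -0.36  1.9   0.14  0.94 -2.2 ]
shift [-0.0007, -0.0037, 0.1005] turn [0.0002, -0.0003, -0.0007] mm 40.23892037238978 deg 0.2625373944876204
```

View pics/w6.png

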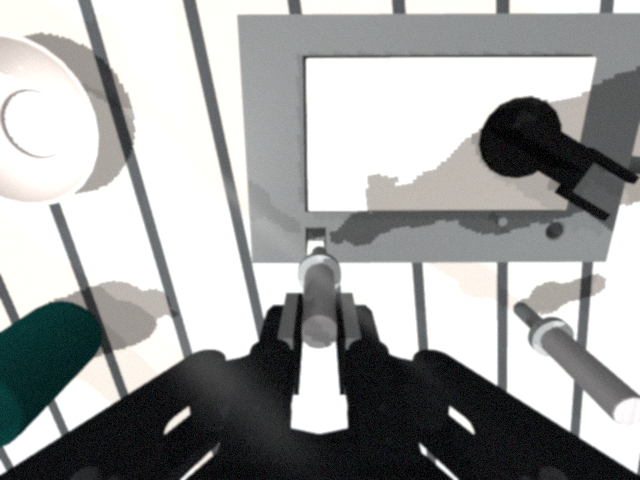

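View pics/s6.png

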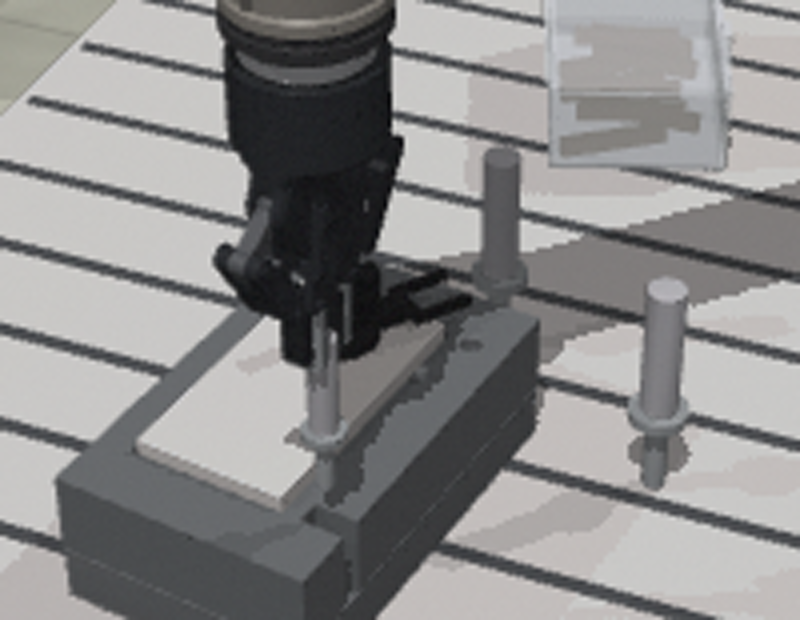

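```bash
python3 - <<'E'
from h import *
st()
c=bot.read_camera('wrist');im=c['pixels']
save('w7.png',np.clip(im[215:290,270:370]*1.5,0,255).astype(np.uint8),6)
for u,v in [(306,230),(327,230)]: print(b(pt(c,u,v,.085)))
for x,y,z in [(-57,77,.085),(-56.9,76.6,.105),(-56.9,76.6,.14)]: print(proj(c,[*wb(x,y),z]))
st()
E
```

```text
t 4.75 pos [0.5245 0.1249 0.1702] box [-56.8  76.8] psi -8.3 tilt 0.12 F [-0.27 -0.24  0.03] w 14.0 q [-0.05  0.32 -0.36  1.9   0.14  0.94 -2.2 ]
[-50.   85.6]
[-50.   71.2]
(np.float64(318.6037830410507), np.float64(239.69915057193424))
(np.float64(319.27809767517743), np.float64(248.93540471920988))
(np.float64(319.4898756259897), np.float64(269.4872319478336))
t 4.8 pos [0.5246 0.1251 0.1703] box [-56.8  77. ] psi -8.29 tilt 0.12 F [-0.32 -0.64 -0.16] w 13.7 q [-0.05  0.32 -0.36  1.9   0.14  0.94 -2.2 ]
```

View pics/w7.png

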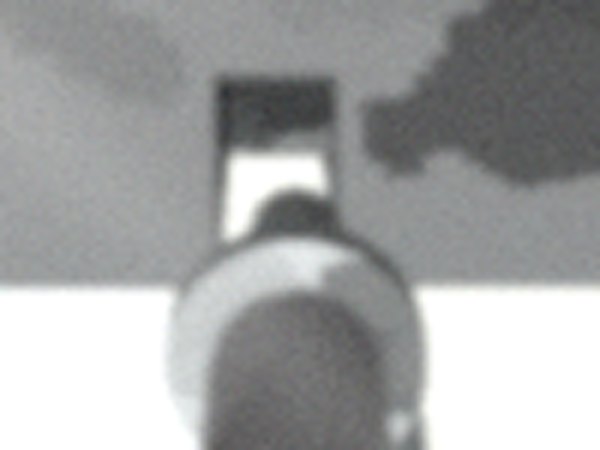

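```bash
python3 - <<'E'
from h import *
go([*wb(-58,78.8),.158],-8.07)
E
```

```text
shift [-0.0032, -0.0045, 0.0308] turn [0.0001, -0.0003, -0.0006] mm 12.52361087803367 deg 0.2556726754371901
```

>>> play_rows(
  motion=[
    [[-0.003,-0.0055,0.015],[0,0,-0.0006]],
    [[-0.003,-0.0055,0.031],[0,0,-0.0006]],
    [[-0.003,-0.0055,0.031],[0,0,-0.0006]],
    [[-0.003,-0.0055,0.031],[0,0,-0.0006]],
    [[-0.003,-0.0055,0.031],[0,0,-0.0006]],
  ],
)

```text
t: 5.3
eef_pos: [0.5238, 0.1275, 0.158]
tool_rot: [0.0, 0.998, -0.07, 0.001]
contact_force: [-0.1, 1.0, -0.5]
gripper_width: 0.161
```

```bash
python3 - <<'E'
from h import *
st()
c=bot.read_camera('wrist');im=c['pixels']
save('w8.png',np.clip(im[215:290,270:370]*1.5,0,255).astype(np.uint8),6)
st()
go([*wb(-58,78.8),.1151],-8.07)
E
```

```text
t 5.3 pos [0.5238 0.1275 0.158 ] box [-57.9  79.3] psi -8.07 tilt 0.13 F [-0.15  0.95 -0.47] w 13.8 q [-0.06  0.34 -0.36  1.92  0.15  0.91 -2.2 ]
t 5.35 pos [0.5239 0.1275 0.158 ] box [-57.8  79.3] psi -8.07 tilt 0.14 F [ 0.85 -0.58 -0.05] w 13.7 q [-0.06  0.34 -0.36  1.92  0.15  0.91 -2.2 ]
shift [-0.0008, 0.0012, 0.1074] turn [0.0001, -0.0004, -0.0] mm 42.9446176122483 deg 0.13586033241474169
```

View pics/w8.png

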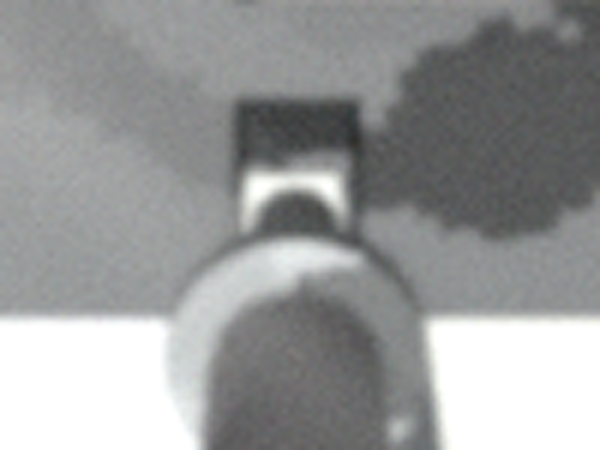

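>>> play_rows(
  motion=[
    [[0,0.001,0.015],[0,0,0]],
    [[0,0.001,0.03],[0,0,0]],
    [[0,0.001,0.045],[0,0,0]],
    [[0,0.001,0.05],[0,0,0]],
    [[0,0.001,0.05],[0,0,0]],
  ],
)

```text
t: 5.85
eef_pos: [0.5235, 0.127, 0.1374]
tool_rot: [0.001, 0.998, -0.07, 0.001]
contact_force: [0.1, -0.2, -0.3]
gripper_width: 0.164
```

```bash
python3 - <<'E'
from h import *
st()
c=bot.read_camera('wrist');im=c['pixels']
save('w9.png',np.clip(im[215:315,250:380]*1.5,0,255).astype(np.uint8),6)
go([*wb(-57.8,78.9),.1151],-8.07)
E
```

```text
t 5.85 pos [0.5235 0.127  0.1374] box [-58.1  78.7] psi -8.07 tilt 0.09 F [ 0.12 -0.16 -0.31] w 14.0 q [-0.07  0.36 -0.35  1.93  0.16  0.87 -2.22]
shift [0.0, -0.0002, 0.0567] turn [0.0001, -0.0003, -0.0] mm 22.678186437020084 deg 0.11088391250112661
```

View pics/w9.png

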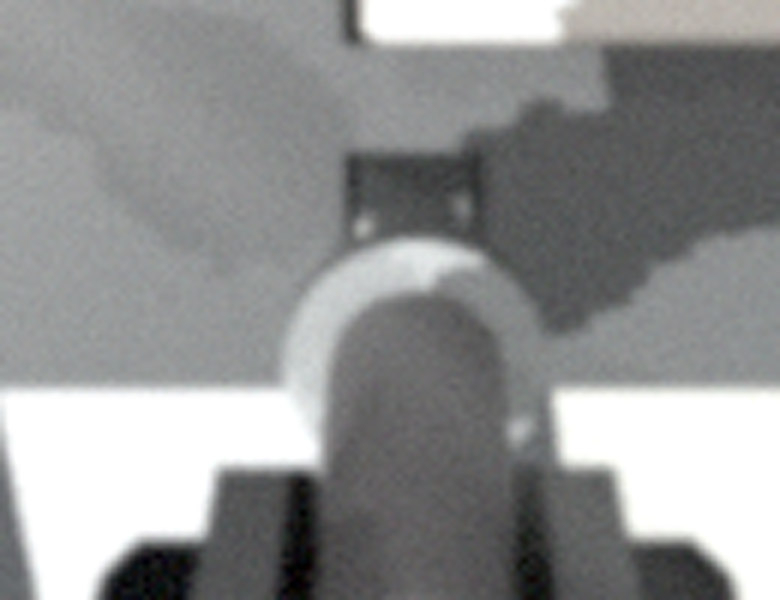

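Shank is in the slot with no side load. Down to just above seating.

>>> play_rows(
  motion=[
    [[0,0,0.015],[0,0,0]],
    [[0,0,0.03],[0,0,0]],
    [[0,0,0.045],[0,0,0]],
    [[0,0,0.054],[0,0,0]],
    [[0,0,0.054],[0,0,0]],
    [[0,0,0.054],[0,0,0]],
  ],
)

```text
t: 6.5
eef_pos: [0.5238, 0.1271, 0.1161]
tool_rot: [0.0, 0.998, -0.07, 0.001]
contact_force: [-0.3, -0.6, -1.3]
gripper_width: 0.164
```

```bash
python3 - <<'E'
from h import *
st()
c=bot.read_camera('side');save('s10.png',c['pixels'][220:335,225:375],5)
E
```

```text
t 6.5 pos [0.5238 0.1271 0.1161] box [-57.9  78.9] psi -8.07 tilt 0.1 F [-0.26 -0.62 -1.25] w 14.0 q [-0.07  0.39 -0.35  1.95  0.18  0.83 -2.23]
```

View pics/s10.png

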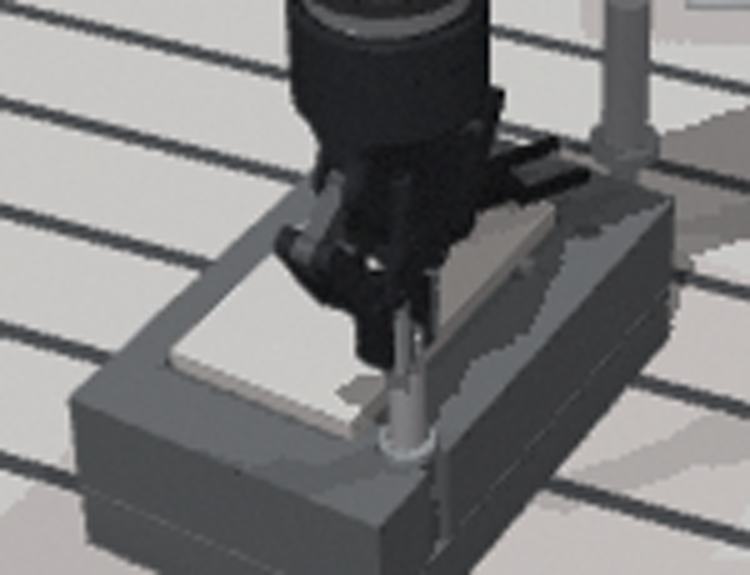

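>>> play_rows(
  motion=[
    [[0,0,0.004],[0,0,0]],
    [[0,0,0.005],[0,0,0]],
    [[0,0,0.005],[0,0,0]],
  ],
)

```text
t: 6.85
eef_pos: [0.5246, 0.1272, 0.1152]
tool_rot: [0.0, 0.998, -0.07, 0.002]
contact_force: [-1.2, -0.9, 5.5]
gripper_width: 0.161
```

>>> play_rows(
  motion=[
    [[0,0,0],[0,0,0]],
    [[0,0,0],[0,0,0]],
    [[0,0,0],[0,0,0]],
    [[0,0,0],[0,0,0]],
    [[0,0,0],[0,0,0]],
  ],
  fingers=36,
)

```text
t: 7.35
eef_pos: [0.5245, 0.1272, 0.115]
tool_rot: [0.0, 0.998, -0.07, 0.002]
contact_force: [0.3, -0.3, 0.4]
gripper_width: 0.423
```

>>> play_rows(
  motion=[
    [[0,0,-0.05],[0,0,0]],
    [[0,0,-0.1],[0,0,0]],
    [[0,0,-0.18],[0,0,0]],
    [[0,0,-0.26],[0,0,0]],
    [[0,0,-0.26],[0,0,0]],
    [[0,0,-0.26],[0,0,0]],
  ],
)

```text
t: 7.95
eef_pos: [0.5244, 0.1273, 0.2195]
tool_rot: [0.0, 0.998, -0.07, 0.002]
contact_force: [0.7, -0.5, -0.4]
gripper_width: 0.42
```

```bash
python3 - <<'E'
from h import *
import pickle
st()
c=bot.read_camera('wrist');save('w11.png',np.clip(c['pixels']*1.5,0,255).astype(np.uint8))
pickle.dump(c,open('w11.pkl','wb'))
c=bot.read_camera('side');save('s11.png',c['pixels'][200:335,225:405],4)
E
```

```text
t 7.95 pos [0.5244 0.1273 0.2195] box [-57.2  79.2] psi -8.08 tilt 0.26 F [ 0.73 -0.55 -0.38] w 35.8 q [-0.05  0.27 -0.37  1.85  0.11  1.04 -2.17]
```

View pics/w11.png

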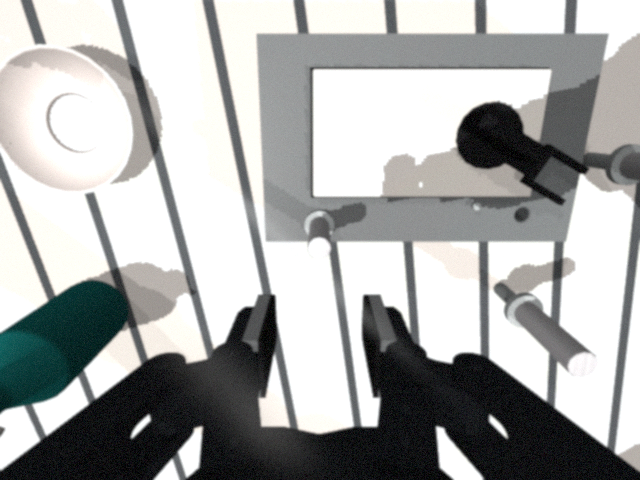

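View pics/s11.png

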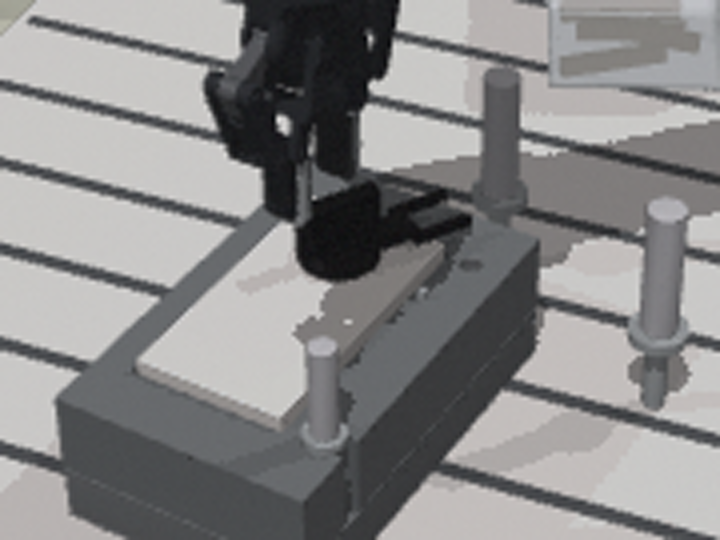

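```bash
python3 - <<'E'
from h import *
import pickle
c=pickle.load(open('w11.pkl','rb'))
im=c['pixels'];w=cloud(c);br=im.sum(-1).astype(int)
t=(w[...,2]>.12)&(w[...,2]<.14)&(br<150)&(np.abs(w[...,0]-.57)<.05)&(np.abs(w[...,1]+.005)<.05)
P=np.array([pt(c,u,v,.133)[:2] for v,u in zip(*np.nonzero(t))])
r=cv2.minAreaRect(P.astype(np.float32)*1000);print('wing',len(P),r,b(np.array(r[0])/1000))
go([*wb(11,-46.8),.22],53.4)
E
```

```text
wing 1754 ((574.9507446289062, -2.670074462890625), (53.37532043457031, 13.798105239868164), 53.57447052001953) [ 11.  -42.4]
shift [0.1731, 0.3136, -0.0045] turn [0.0003, -0.0001, -0.1708] mm 143.29733932279774 deg 61.4779888880987
```

>>> play_rows(
  motion=[
    [[0.03,0.06,-0.02],[0,0,-0.02]],
    [[0.06,0.12,-0.02],[0,0,-0.04]],
    [[0.1,0.18,-0.01],[0,0,-0.065]],
    [[0.14,0.25,0],[0,0,-0.085]],
    [[0.173,0.314,0],[0,0,-0.11]],
    [[0.173,0.314,0],[0,0,-0.135]],
    [[0.173,0.314,0],[0,0,-0.16]],
    [[0.173,0.314,0],[0,0,-0.171]],
  ],
)

```text
t: 8.85
eef_pos: [0.5734, -0.0076, 0.2164]
tool_rot: [0.0, 0.892, 0.452, -0.001]
contact_force: [1.2, -0.6, -0.2]
gripper_width: 0.419
```

>>> play_rows(
  motion=[
    [[0,0,0],[0,0,0]],
    [[0,0,0],[0,0,0]],
  ],
)

```text
t: 9.05
eef_pos: [0.5726, -0.0078, 0.2151]
tool_rot: [-0.0, 0.892, 0.451, -0.002]
contact_force: [-0.2, 0.2, -0.2]
gripper_width: 0.417
```

```bash
python3 - <<'E'
from h import *
import pickle
st()
c=bot.read_camera('wrist');save('w12.png',np.clip(c['pixels']*1.5,0,255).astype(np.uint8))
im=c['pixels'];w=cloud(c);br=im.sum(-1).astype(int)
t=(w[...,2]>.125)&(w[...,2]<.14)&(br<200)&(np.abs(w[...,0]-.57)<.05)&(np.abs(w[...,1]+.005)<.05)
P=np.array([pt(c,u,v,.133)[:2] for v,u in zip(*np.nonzero(t))])
r=cv2.minAreaRect(P.astype(np.float32)*1000);print('wing',len(P),r,b(np.array(r[0])/1000))
print(proj(c,[*wb(11,-46.8),.133]))
go([*wb(11,-46.8),.107],53.4)
E
```

```text
t 9.05 pos [ 0.5726 -0.0078  0.2151] box [  9.4 -47.8] psi 53.62 tilt 0.25 F [-0.18  0.2  -0.17] w 35.6 q [ 0.28  0.35 -0.47  1.77  0.18  1.07 -0.89]
wing 1222 ((575.1464233398438, -4.627094268798828), (49.79924392700195, 11.511040687561035), 53.220115661621094) [ 11.5 -44.4]
(np.float64(319.53608130484884), np.float64(237.40325449336177))
shift [0.0044, 0.0026, 0.271] turn [-0.0004, 0.0005, 0.0006] mm 108.4365982579839 deg 0.31432866410943117
```

View pics/w12.png

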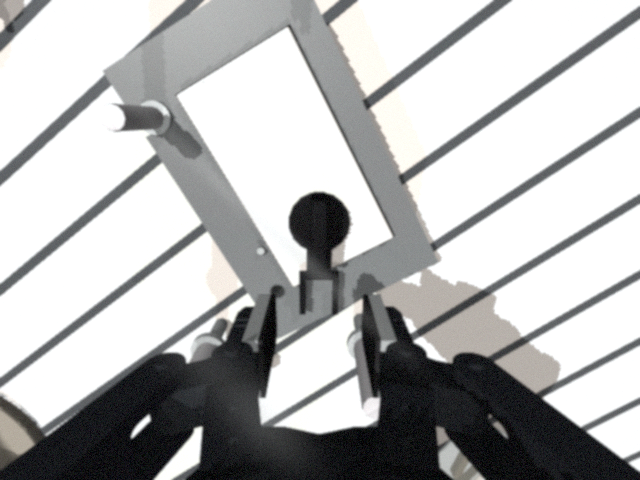

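>>> play_rows(
  motion=[
    [[0.006,0.0025,0.08],[0,0,0.0005]],
    [[0.006,0.0025,0.16],[0,0,0.0005]],
    [[0.006,0.0025,0.22],[0,0,0.0005]],
    [[0.006,0.0025,0.26],[0,0,0.0005]],
    [[0.006,0.0025,0.27],[0,0,0.0005]],
    [[0.006,0.0025,0.27],[0,0,0.0005]],
    [[0.006,0.0025,0.27],[0,0,0.0005]],
  ],
)

```text
t: 9.8
eef_pos: [0.5754, -0.0062, 0.1084]
tool_rot: [0.0, 0.893, 0.45, -0.001]
contact_force: [-0.4, 0.3, -0.5]
gripper_width: 0.423
```

```bash
python3 - <<'E'
from h import *
st()
c=bot.read_camera('wrist');save('w13.png',np.clip(c['pixels']*1.5,0,255).astype(np.uint8))
E
```

```text
t 9.8 pos [ 0.5754 -0.0062  0.1084] box [ 12.  -45.9] psi 53.43 tilt 0.13 F [-0.4   0.3  -0.54] w 36.1 q [ 0.24  0.47 -0.44  1.86  0.26  0.86 -0.96]
```

View pics/w13.png

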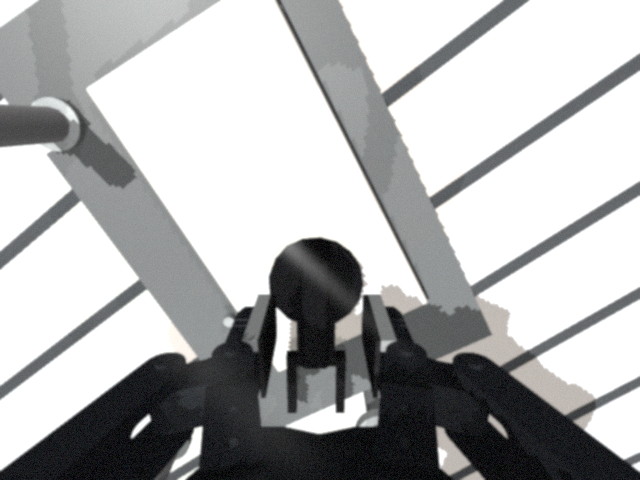

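>>> play_rows(
  motion=[
    [[0,0,0],[0,0,0]],
    [[0,0,0],[0,0,0]],
    [[0,0,0],[0,0,0]],
    [[0,0,0],[0,0,0]],
    [[0,0,0],[0,0,0]],
  ],
  fingers=4,
  grip_force=40,
)

```text
t: 10.35
eef_pos: [0.5746, -0.0049, 0.1094]
tool_rot: [-0.001, 0.893, 0.45, -0.001]
contact_force: [-5.6, 2.0, 5.5]
gripper_width: 0.113
```

```bash
python3 - <<'E'
from h import *
st()
go([*wb(11.5,-46.3),.1095],-8.07)
E
```

```text
t 10.35 pos [ 0.5746 -0.0049  0.1094] box [ 11.  -44.7] psi 53.48 tilt 0.17 F [-5.57  1.99  5.51] w 9.7 q [ 0.24  0.47 -0.44  1.86  0.26  0.87 -0.96]
shift [-0.0028, 0.0031, -0.0003] turn [-0.0002, 0.0005, 0.171] mm 1.6785773474661938 deg 61.547084456896535
```

>>> play_rows(
  motion=[
    [[0,0,0],[0,0,0.015]],
    [[0,0,0],[0,0,0.03]],
    [[0,0,0],[0,0,0.045]],
    [[0,0,0],[0,0,0.06]],
    [[0,0,0],[0,0,0.075]],
    [[0,0,0],[0,0,0.085]],
    [[0,0,0],[0,0,0.085]],
  ],
)

```text
t: 11.05
eef_pos: [0.5749, -0.0054, 0.11]
tool_rot: [0.0, 0.98, 0.198, -0.001]
contact_force: [-0.2, -1.9, 0.4]
gripper_width: 0.114
```

```bash
python3 - <<'E'
from h import *
st()
go([*wb(11.2,-46.2),.1085],-8.07)
E
```

```text
t 11.05 pos [ 0.5749 -0.0054  0.11  ] box [ 11.4 -45.2] psi 22.83 tilt 0.13 F [-0.17 -1.86  0.36] w 9.8 q [ 0.15  0.45 -0.32  1.87  0.18  0.85 -1.43]
shift [-0.0016, 0.002, 0.0037] turn [0.0001, 0.0003, 0.0858] mm 1.8074206800183155 deg 30.901385588860613
```

>>> play_rows(
  motion=[
    [[0,0,0],[0,0,0.015]],
    [[0,0,0],[0,0,0.03]],
    [[0,0,0],[0,0,0.045]],
    [[0,0,0],[0,0,0.06]],
    [[0,0,0],[0,0,0.075]],
    [[0,0,0],[0,0,0.086]],
    [[0,0,0],[0,0,0.086]],
    [[0,0,0],[0,0,0.086]],
  ],
)

```text
t: 11.85
eef_pos: [0.5749, -0.0062, 0.11]
tool_rot: [0.001, 0.998, -0.07, -0.001]
contact_force: [-0.0, -3.6, -1.6]
gripper_width: 0.119
```

```bash
python3 - <<'E'
from h import *
st()
c=bot.read_camera('wrist');save('w14.png',np.clip(c['pixels']*1.5,0,255).astype(np.uint8))
c=bot.read_camera('side');save('s14.png',c['pixels'][200:335,225:405],4)
st()
E
```

```text
t 11.85 pos [ 0.5749 -0.0062  0.11  ] box [ 11.5 -45.9] psi -8.0 tilt 0.15 F [-0.04 -3.6  -1.55] w 10.1 q [ 0.06  0.44 -0.2   1.88  0.11  0.84 -1.91]
t 11.95 pos [ 0.575  -0.0062  0.11  ] box [ 11.5 -45.9] psi -8.05 tilt 0.15 F [ 1.37 -3.77 -1.78] w 9.5 q [ 0.06  0.44 -0.2   1.88  0.11  0.84 -1.91]
```

View pics/w14.png

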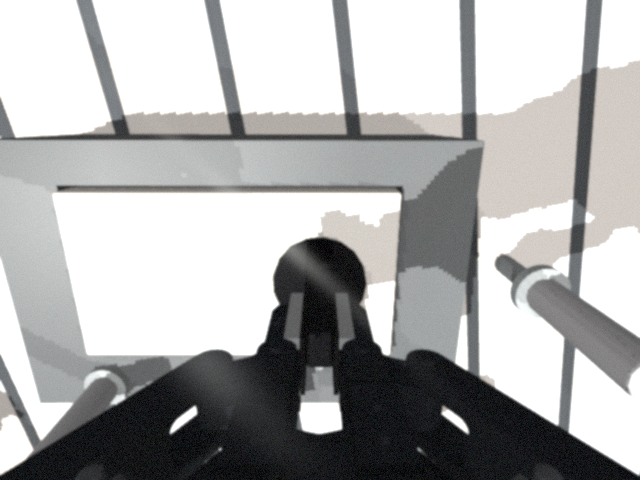

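View pics/s14.png

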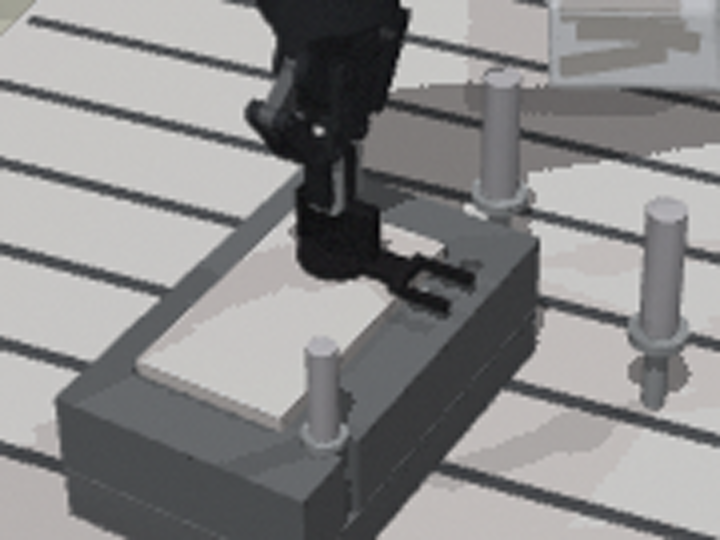

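>>> play_rows(
  motion=[
    [[0,0,0],[0,0,0]],
    [[0,0,0],[0,0,0]],
    [[0,0,0],[0,0,0]],
    [[0,0,0],[0,0,0]],
  ],
  fingers=36,
)

```text
t: 12.35
eef_pos: [0.575, -0.0056, 0.1102]
tool_rot: [0.001, 0.998, -0.07, -0.001]
contact_force: [0.6, -0.2, -0.7]
gripper_width: 0.419
```

>>> play_rows(
  motion=[
    [[0,0,-0.05],[0,0,0]],
    [[0,0,-0.1],[0,0,0]],
    [[0,0,-0.18],[0,0,0]],
    [[0,-0.05,-0.25],[0,0,0]],
    [[0,-0.1,-0.25],[0,0,0]],
    [[0,-0.15,-0.25],[0,0,0]],
    [[0,-0.2,-0.25],[0,0,0]],
    [[0,-0.2,-0.25],[0,0,0]],
  ],
)

```text
t: 13.15
eef_pos: [0.5863, 0.0778, 0.2103]
tool_rot: [-0.001, 0.998, -0.067, -0.001]
contact_force: [0.5, 0.3, -0.9]
gripper_width: 0.422
```

```bash
python3 - <<'E'
from h import *
import pickle
st()
c=bot.read_camera('wrist');save('w15.png',np.clip(c['pixels']*1.5,0,255).astype(np.uint8));pickle.dump(c,open('w15.pkl','wb'))
c=bot.read_camera('side');save('s15.png',c['pixels'][200:335,225:405],4)
c=bot.read_camera('top');save('t15.png',c['pixels'][160:315,215:415],4)
E
```

```text
t 13.15 pos [0.5863 0.0778 0.2103] box [10.9 38.8] psi -7.71 tilt 0.1 F [ 0.54  0.33 -0.87] w 36.0 q [-0.05  0.35 -0.24  1.75  0.09  1.05 -2.03]
```

View pics/w15.png

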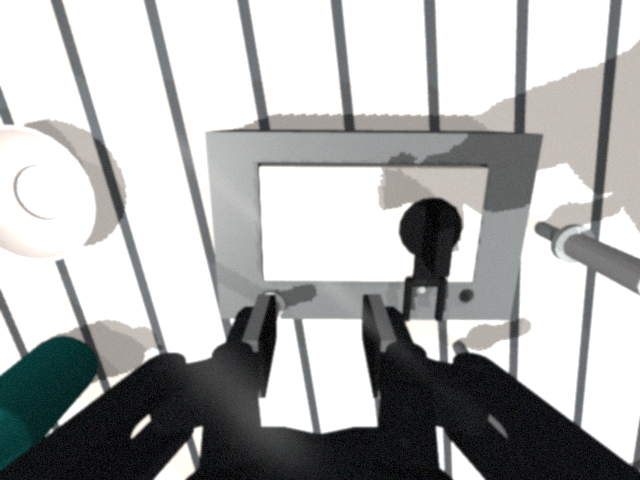

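View pics/s15.png

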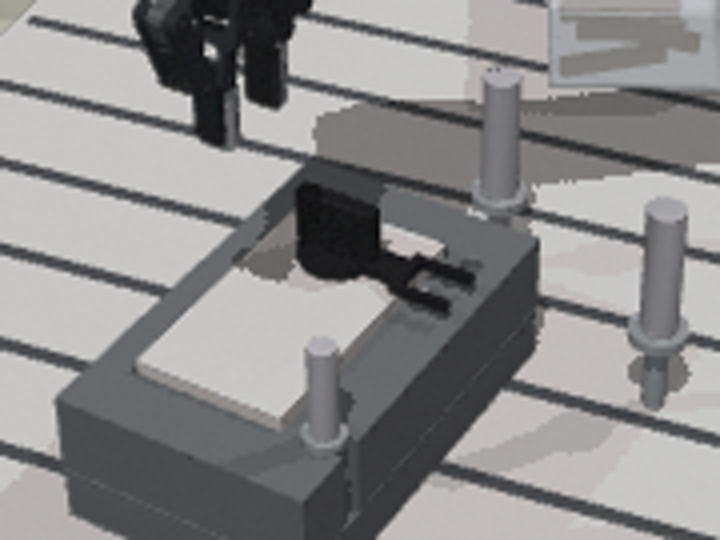

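View pics/t15.png

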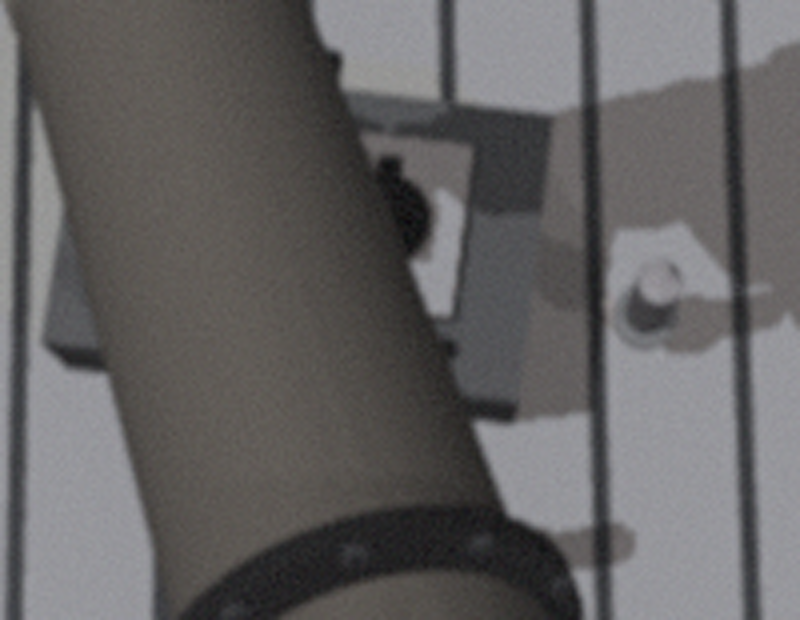

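```bash
python3 - <<'E'
from h import *
import pickle
c=pickle.load(open('w15.pkl','rb'))
im=c['pixels'];save('w15c.png',np.clip(im[185:330,370:500]*2,0,255).astype(np.uint8),4)
g=im.sum(-1).astype(int)
for v in (286,290,294,298,302,306,310,314):
    r=np.nonzero(g[v,395:455]<110)[0]+395
    k=np.split(r,np.nonzero(np.diff(r)>4)[0]+1)
    print(v,[(x[0],x[-1],b(pt(c,x[0]-.5,v,.099)),b(pt(c,x[-1]+.5,v,.099))) for x in k if len(x)])
w=cloud(c);t=(w[...,2]>.125)&(w[...,2]<.14)&(g<200)&(np.abs(w[...,0]-.57)<.05)&(np.abs(w[...,1]+.005)<.05)
P=np.array([pt(c,u,v,.133)[:2] for v,u in zip(*np.nonzero(t))])
r=cv2.minAreaRect(P.astype(np.float32)*1000);print('wing',r,b(np.array(r[0])/1000))
t=(w[...,2]>.13)&(w[...,2]<.16)&(np.abs(w[...,0]-.524)<.03)&(np.abs(w[...,1]-.127)<.03);print('pin',t.sum())
E
```

```text
286 [(np.int64(406), np.int64(415), array([-36.2, -30.2]), array([-36.1, -38.1])), (np.int64(438), np.int64(444), array([-36. , -55.7]), array([-36. , -61.2]))]
290 [(np.int64(405), np.int64(411), array([-39.7, -29.7]), array([-39.6, -35.2])), (np.int64(438), np.int64(445), array([-39.5, -56. ]), array([-39.4, -62.4]))]
294 [(np.int64(405), np.int64(410), array([-43.2, -29.9]), array([-43.1, -34.7])), (np.int64(438), np.int64(444), array([-43. , -56.4]), array([-43., -62.]))]
298 [(np.int64(405), np.int64(410), array([-46.7, -30.2]), array([-46.7, -35. ])), (np.int64(437), np.int64(443), array([-46.5, -55.9]), array([-46.5, -61.6]))]
302 [(np.int64(404), np.int64(409), array([-50.3, -29.7]), array([-50.2, -34.5])), (np.int64(437), np.int64(443), array([-50.1, -56.3]), array([-50.1, -61.9]))]
306 [(np.int64(404), np.int64(409), array([-53.9, -29.9]), array([-53.8, -34.8])), (np.int64(436), np.int64(443), array([-53.7, -55.9]), array([-53.7, -62.3]))]
310 [(np.int64(395), np.int64(396), array([-57.5, -22.9]), array([-57.5, -24.5])), (np.int64(404), np.int64(408), array([-57.5, -30.2]), array([-57.5, -34.3])), (np.int64(436), np.int64(442), array([-57.3, -56.2]), array([-57.3, -61.9]))]
314 [(np.int64(395), np.int64(408), array([-61.2, -23.1]), array([-61.1, -34.6])), (np.int64(436), np.int64(441), array([-61. , -56.6]), array([-60.9, -61.5]))]
wing ((576.1940307617188, -4.247076034545898), (13.761422157287598, 50.69649887084961), 82.11465454101562) [ 12.5 -43.8]
pin 0
```

View pics/w15c.png

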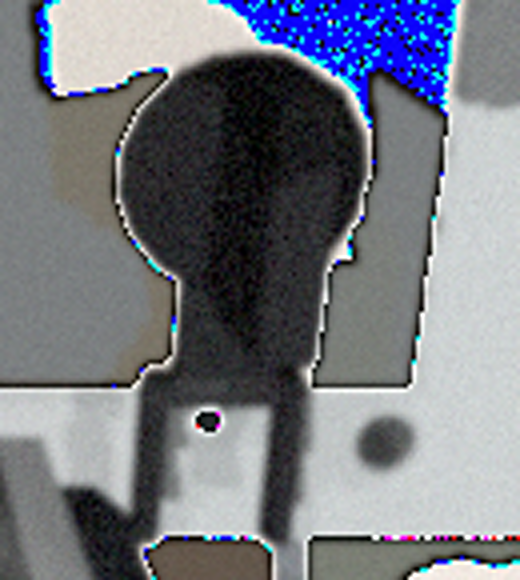

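>>> play_rows(
  motion=[
    [[0,0,0.07],[0,0,0]],
    [[0,0,0.14],[0,0,0]],
    [[0,0,0.21],[0,0,0]],
    [[0,0,0.26],[0,0,0]],
    [[0,0,0.275],[0,0,0]],
    [[0,0,0.275],[0,0,0]],
    [[0,0,0.275],[0,0,0]],
  ],
  fingers=0,
  grip_force=40,
)

```text
t: 14.0
eef_pos: [0.5868, 0.0721, 0.1009]
tool_rot: [0.001, 0.998, -0.071, -0.0]
contact_force: [-0.2, 0.3, 1.0]
gripper_width: 0.003
```

```bash
python3 -c "
from h import *
st();go([*wb(11,38),.088],-8.07)"
```

```text
t 14.0 pos [0.5868 0.0721 0.1009] box [12.2 33.3] psi -8.09 tilt 0.1 F [-0.24  0.27  0.97] w 0.2 q [-0.06  0.48 -0.22  1.84  0.14  0.84 -2.06]
shift [-0.0031, -0.0118, 0.0323] turn [0.0003, 0.0001, -0.0] mm 13.812018354217198 deg 0.10473581120780275
```

>>> play_rows(
  motion=[
    [[0,0,0.01],[0,0,0]],
    [[0,0,0.018],[0,0,0]],
    [[0,0,0.024],[0,0,0]],
    [[0,0,0.03],[0,0,0]],
    [[0,0,0.03],[0,0,0]],
  ],
)

```text
t: 14.5
eef_pos: [0.5865, 0.0721, 0.0886]
tool_rot: [0.001, 0.998, -0.07, -0.001]
contact_force: [0.6, -0.2, -0.3]
gripper_width: -0.0
```

```bash
python3 -c "
from h import *
st()"
```

```text
t 14.5 pos [0.5865 0.0721 0.0886] box [12.  33.2] psi -8.08 tilt 0.13 F [ 0.65 -0.19 -0.34] w -0.0 q [-0.06  0.49 -0.22  1.85  0.14  0.81 -2.07]
```

```bash
python3 -c "
from h import *
st()
c=bot.read_camera('wrist');save('w16.png',np.clip(c['pixels']*1.2,0,255).astype(np.uint8))
w=cloud(c);print(np.nanmedian(w[150:200,280:350,2]))
c=bot.read_camera('side');save('s16.png',c['pixels'][200:335,225:405],4)
"
```

```text
t 14.5 pos [0.5865 0.0721 0.0886] box [12.  33.2] psi -8.08 tilt 0.13 F [ 0.65 -0.19 -0.34] w -0.0 q [-0.06  0.49 -0.22  1.85  0.14  0.81 -2.07]
0.08430206990207442
```

View pics/s16.png

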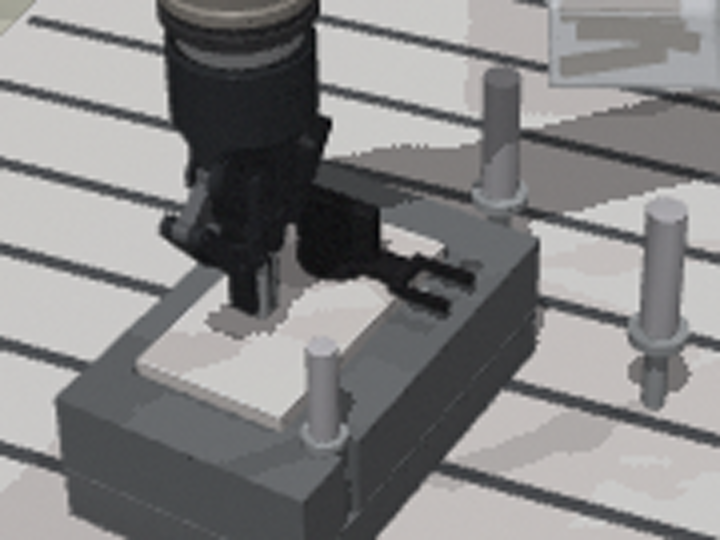

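View pics/w16.png

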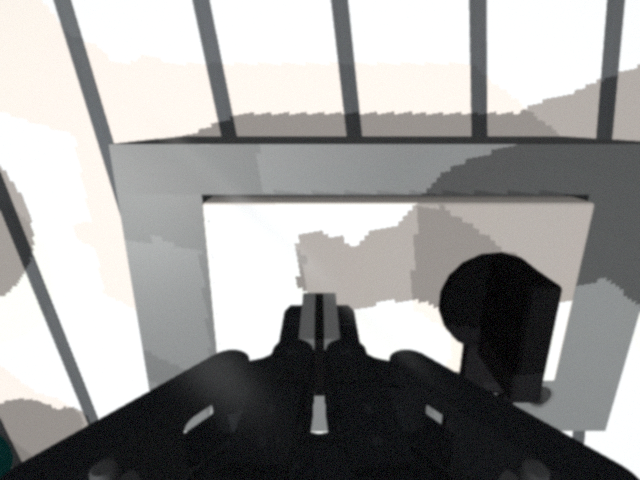

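>>> play_rows(
  motion=[
    [[0,0,0.004],[0,0,0]],
    [[0,0,0.008],[0,0,0]],
    [[0,0,0.008],[0,0,0]],
  ],
)

```text
t: 14.9
eef_pos: [0.5866, 0.0721, 0.0855]
tool_rot: [0.001, 0.998, -0.07, -0.0]
contact_force: [0.3, 0.4, -0.2]
gripper_width: 0.0
```

>>> play_rows(
  motion=[
    [[0,0,0.004],[0,0,0]],
    [[0,0,0.008],[0,0,0]],
    [[0,0,0.008],[0,0,0]],
  ],
)

```text
t: 15.2
eef_pos: [0.5863, 0.072, 0.0819]
tool_rot: [0.001, 0.998, -0.07, -0.001]
contact_force: [-0.4, -0.4, 0.1]
gripper_width: -0.0
```

```bash
python3 -c "
from h import *
st()
c=bot.read_camera('wrist');save('w17.png',np.clip(c['pixels'][150:420,150:500]*1.2,0,255).astype(np.uint8),2.2)
w=cloud(c)
for u,v in [(240,230),(240,290),(270,250),(320,220),(300,300),(330,300),(319,292),(310,310),(328,310),(315,320)]: print(u,v,w[v,u].round(4),b(w[v,u]),c['pixels'][v,u])
c=bot.read_camera('side');save('s17.png',c['pixels'][240:320,250:340],8)
"
```

```text
t 15.2 pos [0.5863 0.072  0.0819] box [11.8 33.1] psi -8.08 tilt 0.15 F [-0.38 -0.4   0.06] w -0.0 q [-0.06  0.5  -0.22  1.86  0.15  0.8  -2.07]
240 230 [0.6249 0.1006 0.0918] [46.  66.8] [218 219 219]
240 290 [0.5979 0.106  0.0924] [18.5 68.4] [217 218 219]
270 250 [0.6146 0.0895 0.0928] [37.4 54.3] [219 219 220]
320 220 [0.6244 0.0665 0.0916] [50.3 33. ] [218 219 220]
300 300 [0.589  0.0806 0.0917] [13.2 41.9] [214 217 211]
330 300 [0.5975 0.0665 0.1124] [23.6 29.2] [75 74 74]
319 292 [0.5921 0.0715 0.0927] [17.6 33.4] [122 118 116]
310 310 [0.5988 0.074  0.121 ] [23.9 36.8] [66 67 70]
328 310 [0.5977 0.0675 0.1207] [23.7 30.2] [71 70 71]
315 320 [0.5987 0.0721 0.1285] [24.1 34.9] [34 36 32]
```

View pics/s17.png

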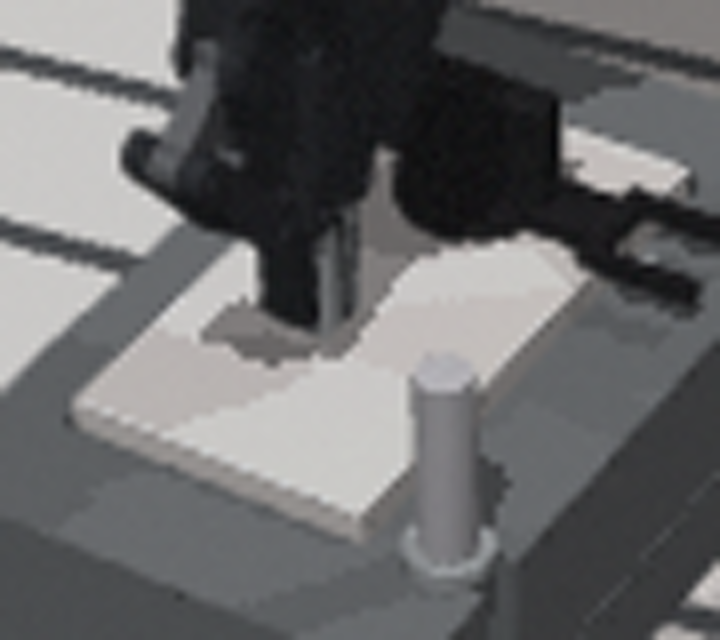

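View pics/w17.png

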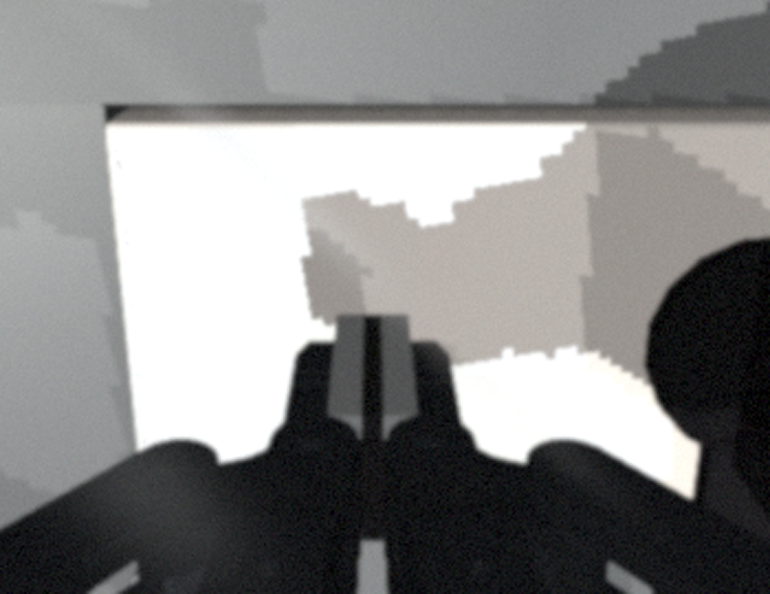

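>>> play_rows(
  motion=[
    [[0,0,0.004],[0,0,0]],
    [[0,0,0.008],[0,0,0]],
    [[0,0,0.008],[0,0,0]],
  ],
)

```text
t: 15.6
eef_pos: [0.5863, 0.0721, 0.0787]
tool_rot: [0.001, 0.998, -0.07, -0.001]
contact_force: [-0.7, 1.1, 0.3]
gripper_width: 0.002
```

>>> play_rows(
  motion=[
    [[0,0,0.004],[0,0,0]],
    [[0,0,0.008],[0,0,0]],
    [[0,0,0.008],[0,0,0]],
  ],
)

```text
t: 15.9
eef_pos: [0.5861, 0.072, 0.0751]
tool_rot: [0.001, 0.998, -0.07, -0.001]
contact_force: [0.5, 0.4, -0.1]
gripper_width: 0.003
```

```bash
python3 -c "
from h import *
st()
c=bot.read_camera('side');save('s18.png',c['pixels'][240:320,250:340],8)
w=cloud(c);P=proj(c,bot.get_obs()['eef_pos']);print(P)
for p in [(.5863,.072,.093),(.5863,.072,.085)]: print(proj(c,p))
for v in range(268,292,2): print(v,[w[v,u].round(3).tolist() for u in (287,291)],c['pixels'][v,287:294,0])
"
```

```text
t 15.9 pos [0.5861 0.072  0.0751] box [11.5 33.1] psi -8.07 tilt 0.17 F [ 0.46  0.38 -0.14] w 0.2 q [-0.06  0.51 -0.22  1.86  0.15  0.79 -2.07]
(np.float64(289.7967906383593), np.float64(288.87415426771037))
(np.float64(289.40797419610453), np.float64(282.5711730871653))
(np.float64(289.5637746240443), np.float64(285.4205491666665))
268 [[0.581, 0.089, 0.147], [0.576, 0.081, 0.143]] [29 31 28 29 25 36 72]
270 [[0.578, 0.096, 0.148], [0.574, 0.086, 0.141]] [25 30 26 21 26 37 48]
272 [[0.582, 0.088, 0.135], [0.576, 0.081, 0.132]] [25 23 33 62 75 52 53]
274 [[0.582, 0.089, 0.131], [0.575, 0.084, 0.129]] [25 23 35 75 94 71 54]
276 [[0.584, 0.086, 0.123], [0.577, 0.082, 0.122]] [ 27  24  24 103  96  73  43]
278 [[0.584, 0.086, 0.117], [0.576, 0.083, 0.117]] [25 19 26 73 94 86 44]
280 [[0.584, 0.087, 0.112], [0.577, 0.081, 0.11]] [27 24 20 63 99 87 34]
282 [[0.586, 0.084, 0.104], [0.577, 0.082, 0.105]] [ 30  22  24  86 100  86  85]
284 [[0.589, 0.079, 0.094], [0.577, 0.084, 0.101]] [106 106  84 109 101  95 189]
286 [[0.585, 0.087, 0.095], [0.578, 0.081, 0.093]] [185 185 186 202 201 201 203]
288 [[0.582, 0.092, 0.095], [0.574, 0.089, 0.095]] [203 202 201 202 201 203 202]
290 [[0.58, 0.097, 0.094], [0.574, 0.09, 0.09]] [201 202 201 200 201 202 202]
```

View pics/s18.png

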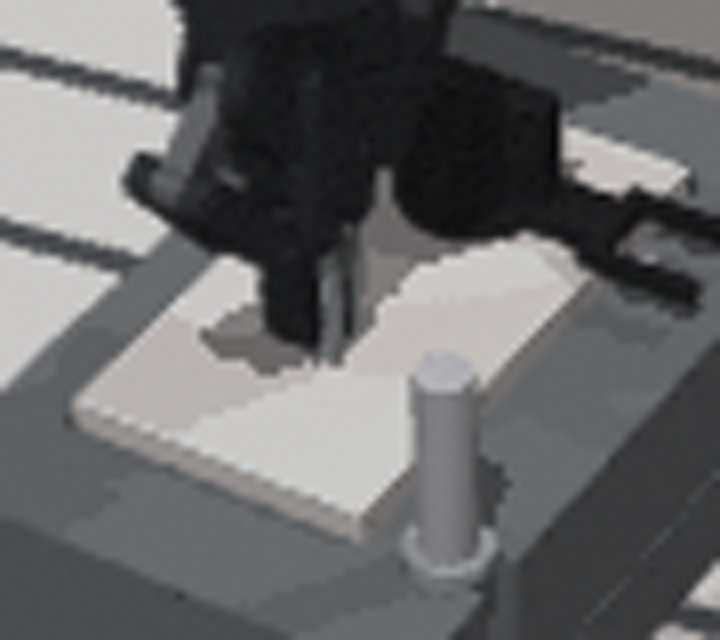

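>>> play_rows(
  motion=[
    [[0,0,0.003],[0,0,0]],
    [[0,0,0.005],[0,0,0]],
    [[0,0,0.005],[0,0,0]],
  ],
)

```text
t: 16.25
eef_pos: [0.5861, 0.072, 0.0732]
tool_rot: [0.001, 0.998, -0.07, -0.001]
contact_force: [-0.8, 0.8, 0.6]
gripper_width: 0.003
```

>>> play_rows(
  motion=[
    [[0,0,0.003],[0,0,0]],
    [[0,0,0.005],[0,0,0]],
    [[0,0,0.005],[0,0,0]],
  ],
)

```text
t: 16.55
eef_pos: [0.5863, 0.0721, 0.0718]
tool_rot: [0.001, 0.998, -0.07, -0.001]
contact_force: [-1.6, -0.5, 4.9]
gripper_width: 0.004
```

>>> play_rows(
  motion=[
    [[0,0,0.005],[0,0,0]],
    [[0,0,0.01],[0,0,0]],
    [[0,0,0.01],[0,0,0]],
    [[0,0,0.01],[0,0,0]],
  ],
)

```text
t: 16.95
eef_pos: [0.5863, 0.072, 0.0685]
tool_rot: [0.001, 0.998, -0.07, -0.001]
contact_force: [-1.8, -0.6, 7.6]
gripper_width: 0.001
```

>>> play_rows(
  motion=[
    [[0,0,0.004],[0,0,0]],
    [[0,0,0.008],[0,0,0]],
    [[0,0,0.008],[0,0,0]],
    [[0,0,0.008],[0,0,0]],
  ],
)

```text
t: 17.35
eef_pos: [0.5863, 0.0721, 0.0664]
tool_rot: [0.001, 0.998, -0.071, -0.001]
contact_force: [-3.3, -1.3, 8.3]
gripper_width: 0.004
```

>>> play_rows(
  motion=[
    [[0,0,0.003],[0,0,0]],
    [[0,0,0.007],[0,0,0]],
    [[0,0,0.007],[0,0,0]],
    [[0,0,0.007],[0,0,0]],
  ],
)

```text
t: 17.75
eef_pos: [0.5864, 0.0721, 0.0662]
tool_rot: [0.002, 0.998, -0.071, -0.0]
contact_force: [-9.1, -1.8, 22.9]
gripper_width: 0.0
```

>>> play_rows(
  motion=[
    [[0,0,0.003],[0,0,0]],
    [[0,0,0.006],[0,0,0]],
    [[0,0,0.006],[0,0,0]],
    [[0,0,0.006],[0,0,0]],
  ],
)

```text
t: 18.15
eef_pos: [0.5864, 0.072, 0.0662]
tool_rot: [0.002, 0.997, -0.071, -0.0]
contact_force: [-8.7, -1.2, 21.2]
gripper_width: -0.0
```

```bash
python3 -c "
from h import *
st()
c=bot.read_camera('side');save('s19.png',c['pixels'][230:335,240:380],5.5)
c=bot.read_camera('wrist');save('w19.png',np.clip(c['pixels']*1.2,0,255).astype(np.uint8))
w=cloud(c)
print(np.nanmedian(w[220:280,215:270,2]) , np.nanmedian(w[150:185,250:350,2]))
st()
"
```

```text
t 18.15 pos [0.5864 0.072  0.0662] box [11.9 33.1] psi -8.11 tilt 0.2 F [-8.68 -1.2  21.15] w -0.0 q [-0.07  0.52 -0.21  1.87  0.16  0.77 -2.08]
0.08628010937914266 0.08434858339645823
t 18.25 pos [0.5864 0.072  0.0662] box [11.9 33.1] psi -8.11 tilt 0.2 F [-8.68 -1.22 21.39] w 0.2 q [-0.07  0.52 -0.21  1.87  0.16  0.77 -2.08]
```

View pics/s19.png

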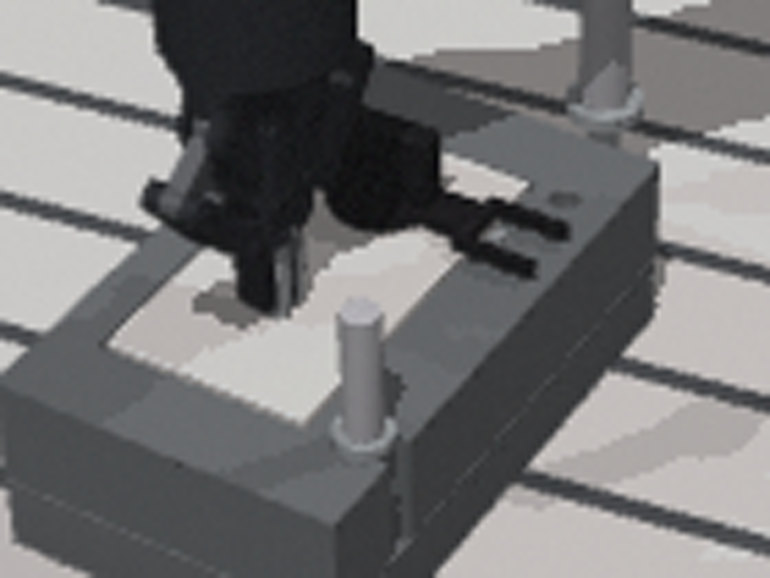

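View pics/w19.png

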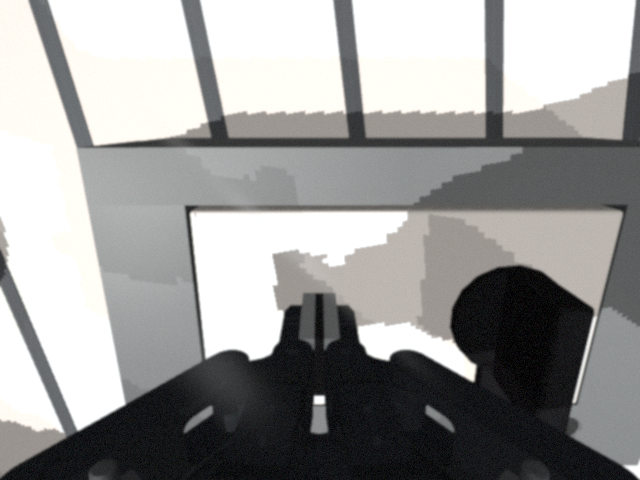

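```bash
python3 -c "
from h import *
print(bot.hand_in())"
```

```text
the job is handed in; nothing more can be done
None
```

I finished the job and handed it in at about 18 s of the 54 s allowed. The hand-in gives no verdict, so the results below are my own readings.

**What I did**
- **Pin:** I drew the smallest pin, the one in the bore, up about 56 mm. I carried it along the rim, lowered it into the notch and released it.
- **Fastener:** I gripped the wing and turned it about 61.5° clockwise, then let go.
- **Panel:** I pressed the white panel down with the shut fingers and handed in while still pressing.

**Last checks**
- **Pin:** it stands upright in the notch with its collar on the rim, seen in the side view. I judged this by eye and did not measure it after letting go.
- **Fastener:** the fork prongs lie parallel to the box's x axis to within about 0.5°, with the stud between them.
- **Panel:** its top is about 2 mm above the frame in the wrist camera's depth. The fingers travelled about 6 mm to a hard stop, and the push held steady at about 21 N.
- **Bystanders:** I never came near the spray bottle, the peg box or the dish. I did not measure their positions at the end.

**What disagreed**
- **Fingertip height:** the fingers touched the panel only when the reported tool point was at z of about 0.072 m, against 0.093 m expected. The real tips therefore sit about 20 mm behind the reported tool point, so my grips on the pin and wing were higher than planned. Both held.
- **Cameras:** the top and wrist cameras differed by about 3.5 mm on the box position. I used the wrist view for the notch.
- **Grip width:** it read about 14 mm on the 16 mm pin grip and 10 mm on the 12 mm wing bar.

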